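# Hold a half-lapped frame corner square with an assembly square

## Robot

A 7-joint arm with a two-finger parallel gripper is mounted at the origin on a cart in front of the work surface, level with it; the furniture and walls round the work are solid. World frame = base frame: x ahead of the robot, y to its left, z up, the work surface at z = 0. Lengths are in m, angles in rad, forces in N, time in s.
With the tool pointing down it reaches from about 0.4 to 0.85 m from the base axis. Payload 10.4 kg.
Tool frame: the origin (TCP) lies at the centre of the arm's flange, where the gripper is bolted on; the fingertips stand 182 mm ahead of it and the grasp point (between the pads) lies r.grasp_offset ahead of it (r.grasp_offset is the distance from the TCP to the grasp point, in m); z points along the fingers, y is the line along which they close (so a half turn about z gives the same grasp; the last joint's range is limited). The gripper opens to 87 mm and grips with 3 to 60 N. Pads are 19 mm wide; open, the fingers measure 117 mm over their backs; the gripper's body (75 mm by 190 mm) begins 51 mm behind the grasp point.
Start: joints at [-1.252, 0.332, -0.065, 1.46, 0.022, 1.35, -0.088], TCP at [0.209, 0.589, 0.405] pointing down, gripper open.
Joint ranges: [-2.6, 2.6], [-0.5, 2.12], [-1.47, 1.34], [0.16, 2.42], [-1.27, 4.41], [0.06, 2.06], [-2.6, 2.6]. Speed limits (rad/s): [2.22, 2.22, 2.79, 2.79, 3.14, 3.14, 3.14].

## Interface

Orientations are given as a unit quaternion [x, y, z, w].
In Python, from bench import status, vision, job, spotter, r gives the robot as it stands. The module is installed in compiled form; this text tells all that it offers.
- The arm moves only by the tool play_rows, never from a script. Its argument "series" is a list of rows, each a list of 6 numbers: the shift along the tool's x, y, z each as a share of 150 mm, from -1 to 1, then the turn, a rotation vector about the tool's x, y, z each as a share of 30 degrees, from -1 to 1. In form: [[x, y, z, ax, ay, az], ...]. A call has 1 to 5 rows; each row is the pose to reach, as a shift and turn from the pose commanded when the call began, along the tool's axes at that moment; what a row does not reach only later rows make up. A row lasts 1/10 s, in which the tool goes at most 50 mm and 8.59 degrees, less where a joint would pass 70% of its speed; a pose out of reach is approached as far as the arm can. A call with a number of a shift or a turn outside -1 to 1 is refused whole. A call with a gripper value outside its range is refused whole. "fingers" is the opening, from -1 (shut) to 1 (fully open), set as the call begins (left out, the last holds). The fingers move at their own pace and stop on an object; "squeeze" is the grip in N (left out, the last holds). Time passes only in rows, so rows that repeat a pose let the fingers close. It gives the time, the measured TCP pose, the force, the opening and the grip force at its end, in the units of the state.
- status.read_state(): the state, without advancing time (a new reading comes with each control period).
- vision.camera(name): name is "scene" or "top" or "wrist"; returns the picture (400x640x3 uint8, blue, green, red); there is no depth.
- vision.calibration(name): a dict with "fx", "fy", "cx", "cy" (pixels), "rvec" (rotation vector, rad) and "tvec" (3), from world to camera coordinates, as OpenCV has them; the wrist camera has in their place "T_tool_cam" (4x4, takes a point from camera to tool coordinates, whose origin is the TCP and whose axes are the flange's). Camera axes: x right, y down, z forward; pixel columns grow to the right and rows downward; lengths in m; the calibration is good to about 2 mm. The wrist camera is an equidistant fisheye: a pixel r from the principal point sees the ray r / f radians off the axis. A picture is of the moment at which its call begins: read the wrist's pose just before it. calibration takes no time and is no camera call.
- job.close_job(): hands the job in; it is judged then, once.
Trained networks look in the newest picture that a camera, given by its name, has taken for a name from the list of things; names that differ only in an ending like _2 or _b are one class to them, and where a whole thing is asked for, a point or a joint stands for the part that bears it (a point fixed in the world has none). Each returns a list of dicts, best first, with "conf" (0 to 1); they miss things now and then, are a little off and sometimes report something else, mostly with a low value. They report only what shows in the picture. A call takes as long as a camera call.
- spotter.boxes_of(camera, name): "point" ([x, y, z] in m, in world coordinates, good to about 4 mm: the middle of the surface that is visible of it).
- spotter.regions_of(camera, name): "pixels" (400x640 bool, what is visible of it).
The state is a dict: "time": time; "joint_positions": joint angles; "joint_vel": joint speeds; "joint_torque": joint torques, N m; "ee_pos": TCP position; "eef_rot": TCP orientation; "ft_force": force on the tool from outside, world axes, zero at the start; "torque": the same for the moment, N m; "width": finger opening in m; "grip_force": force on a finger pad.
Only numpy, scipy, OpenCV 4.12 (cv2) and the standard library are available. Lean on these libraries where they do the work, as an engineer would, in place of code of your own. Each camera call takes 0.05 s, during which the arm holds its last target. There are 200 camera calls.

## Task

A small picture-frame corner is being glued up on the grey board: lay the half-lapped end of the loose wooden bar down into the notch of the rail so that the bar lies flat with its shoulder up to the rail, and let go of it. Then take the aluminium assembly square, set it down on the board in the inside corner between rail and bar, on the side opposite the spring plunger, and press it into the corner until one leg lies flush along the rail and the other flush along the bar, pushing the bar back square against the spring. Finish while still holding the square pressed into the corner; do not let go, and leave the paint jar, the dropper bottle and the tape roll alone.

Things in the scene. Friction and masses are not known exactly. Their poses are not given: they have to be found in the camera images.
- board: Grey laminate glue-up board, 210 (x) x 230 (y) x 12 mm, fixed to the worktop, place and yaw differ each time; carries the rail, a 9 mm fence behind it and the spring plunger. Origin: centre of its underside; x points from its open edge to the rail, y along the rail, z up. Top face at z = 12 mm; the rail's near face is its plane x = +55 mm.
- rail: Light wood rail fixed on the board, origin and axes as the board's: x 55 to 95, y -102 to +108, z 12 to 36 mm. Its upper 12 mm is cut away from y = -54.5 to -15.5 mm: the notch, 39 mm wide, 12 mm deep, open above and at the near and far face. Two dark wood turn-buttons 6 mm high lie on its ends.
- notch (a point): Middle of the notch floor: board frame (75, -35, 24) mm.
- corner (a point): On the board's top face, where the rail's near face meets the bar's +y side when the bar lies square and against the notch's -y wall: board frame (55, -18.5, 12) mm. The square belongs on the -x, +y side of this point (board axes). Metal and wood rub: 10 to 15 N towards the rail and about 10 N towards the bar push all the play out.
- plunger (a joint): Travel (m) of the spring plunger: 0 at rest to 0.007 pushed in, towards board -y. White cone-tipped pin along board y at board x -45, z 24.5 mm, tip at y -50 mm at rest; 1.75 N at rest, 0.35 N more per mm. It pushes the seated bar's free end about 2 degrees out of square, towards +y; when the bar is square and against the notch's -y wall it reads 0.0045.
- plunger_base (a point): Middle of the foot of the plunger's dark steel block, on the board's top face: board frame (-45, -82, 12) mm. Block 26 x 26 mm and 26 mm high; its 5 mm thick flange is 46 mm long along x; a steel nut stands out 4 mm on the -y side.
- bar: Loose light-wood bar, about 0.1 kg, flat on the worktop: full part 125 x 36 x 24 mm high; at its +x end a tongue 40 long, 36 wide, 12 mm thick, in the upper half (z 12 to 24 mm). Origin: centre of the full part's underside; x towards the tongue, z up. Shoulder at x +62.5 mm, centre of mass about x +11 mm. Seated square its axes match the board's, origin at board (-7.5, -36.5, 12) mm.
- bar_lap (a point): Middle of the underside of the bar's tongue: bar frame (82.5, 0, 12) mm. Seated, it lies on the notch floor; the tongue has 1.5 mm play on either side in the notch.
- square: Loose aluminium assembly square, about 0.3 kg, 40 mm high: two legs 12 mm thick at right angles, 110 mm long outside, joined by a diagonal grip bar. Origin: under the middle of the grip bar. Outside faces: x = +51 mm (leg along y, to y +59) and y = -51 mm (leg along x, to x -59). In place its axes match the board's: x = +51 face on the rail, y = -51 face on the bar.
- square_grip (a point): Middle of the diagonal grip bar, 24 mm above the square's underside. The bar is 12 mm thick, 40 mm high, 110 mm long, runs along (1, 1) of the square's frame, and is pinched across, along (1, -1), from above; on its corner side 40 mm are free along that line.
- square_corner (a point): Where the square's two outside faces would meet, on the underside (the corner itself is cut back 8 mm): square frame (51, -51, 0) mm.
- paint: Bystander: paint jar with black screw lid, 72 mm across, 88 mm high. Origin: centre of its underside.
- dropper: Bystander: slim bottle with a pointed nozzle cap, 32 mm across, 115 mm high. Origin: centre of its underside.
- tape: Bystander: roll of tape lying flat, 69 mm across, 24 mm high. Origin: centre of its underside.

How it is judged:
By the outcome, as a careful person would: the job done as asked, in the order asked, and still so for the second after the job is handed in, while the arm keeps its last pose, push and grip.
It also fails if it takes over 69 s, if anything falls off the work surface, if the arm or the gripper's body presses on something with over 40 N, if the wrist force passes 120 N, or if a joint passes its speed limit or range.

## Working session

There is one attempt and no reset: what is moved stays moved. The work goes in short steps, Python scripts to look and compute and a tool call to move; the robot and the scene stay as the last step left them, time stands still between calls to the robot, and variables do not carry over. Pictures are saved under pics/ and viewed, at most 10 in all, crops included, and the job is handed in when it is done.

Besides the shell and the picture viewer there is one more tool, called after "Request:" as name(argument=value, ...), one argument or row to a line, values as JSON. play_rows: Moves the arm, as the interface text tells. Shift numbers are shares of 150 mm and turn numbers shares of 30 degrees, none past 1 either way. Its arguments: {"type":"object","properties":{"series":{"type":"array","items":{"type":"array","items":{"type":"number"}}},"fingers":{"type":"number"},"squeeze":{"type":"number"}},"required":["series"]}

```bash
mkdir -p pics
python3 - <<'E'
from bench import status, vision, job, spotter, r
import cv2,numpy as np
print(r.grasp_offset); print(status.read_state())
for c in ["scene","top"]:
    im=vision.camera(c); cv2.imwrite(f"pics/{c}0.png",im)
    print(c,vision.calibration(c))
    for n in ["board","rail","bar","bar_lap","square","square_grip","plunger_base","plunger","notch","paint","dropper","tape"]:
        print(n,[(np.round(d["point"],3).tolist(),round(d["conf"],2)) for d in spotter.boxes_of(c,n)[:2]])
print(vision.calibration("wrist"))
E
```

```text
0.1635
{'time': 0.0, 'joint_positions': array([-1.25164027,  0.33287063, -0.06470841,  1.46097207,  0.02158998,
        1.34990625, -0.08848426]), 'joint_vel': array([-5.16754236e-04, -5.37154462e-04, -1.57704825e-03, -1.39680763e-03,
       -6.00743171e-05, -5.24781477e-04,  5.35333256e-04]), 'joint_torque': array([ 8.62954912e-04, -6.23271775e+01,  2.53388128e-02, -3.89893270e+01,
       -6.12460845e-02,  3.97165271e-02,  1.81438804e-04]), 'ee_pos': array([0.20940613, 0.58872754, 0.40393986]), 'eef_rot': array([ 1.70026360e-01,  9.85439244e-01, -7.24226026e-04, -9.61036808e-05]), 'ft_force': array([ 0.07310659, -0.6445071 , -0.23188891]), 'torque': array([ 0.02834385, -0.02822971,  0.00276383]), 'grip_force': 0.0, 'width': 0.08686423429205581}
scene {'fx': 361.4322983829774, 'fy': 361.4322983829774, 'cx': 318.73314599708436, 'cy': 208.90643812577298, 'rvec': array([ 2.10639141, -1.18478108,  0.45957041]), 'tvec': array([-0.38969502,  0.34035484,  0.75297034])}
board [([0.503, -0.134, 0.016], 0.64)]
rail [([0.576, -0.14, 0.038], 0.9), ([0.494, -0.364, 0.022], 0.35)]
bar [([0.498, -0
[... 1029 characters left out ...]
plunger_base [([0.508, -0.126, 0.011], 0.75)]
plunger []
notch [([0.51, -0.125, 0.014], 0.81)]
paint [([0.652, 0.15, 0.089], 0.71), ([0.496, 0.146, 0.039], 0.58)]
dropper [([0.666, -0.324, 0.061], 0.56)]
tape [([0.669, -0.44, 0.024], 0.48)]
{'fx': 309.70691628693146, 'fy': 309.70691628693146, 'cx': 317.7269521794541, 'cy': 201.08418151385885, 'T_tool_cam': array([[ 1.91015394e-04, -9.54564202e-01, -2.98005281e-01,
         8.17547582e-02],
       [ 9.99999888e-01,  5.34247941e-05,  4.69850655e-04,
        -2.52063290e-04],
       [-4.32581744e-04, -2.98005338e-01,  9.54564106e-01,
         2.04610343e-02],
       [ 0.00000000e+00,  0.00000000e+00,  0.00000000e+00,
         1.00000000e+00]])}
```

View pics/top0.png

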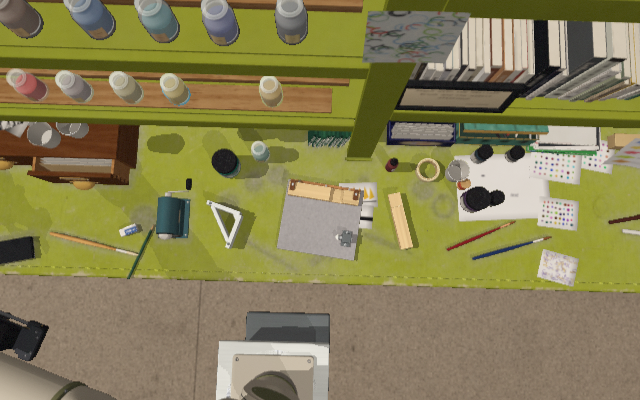

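View pics/scene0.png

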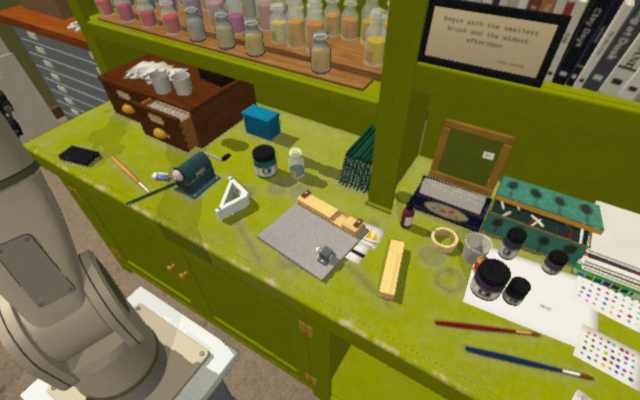

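Top view: square at about (228,224), board at (320,225) with its rail on the far side, plunger near (346,238), and bar at (400,220). I'll take close wrist pictures above each.

Request:
play_rows(
  series=[
    [-0.28, -0.25, 0, 0, 0, 0],
    [-0.56, -0.5, 0, 0, 0, 0],
    [-0.84, -0.76, 0, 0, 0, 0],
    [-0.84, -0.76, 0, 0, 0, 0],
  ],
)

```text
time: 1.7
ee_pos: [0.2928, 0.4352, 0.4051]
eef_rot: [0.173, 0.985, -0.0, 0.001]
ft_force: [0.1, 0.7, 0.8]
width: 0.0868
grip_force: 0.0
```

Request:
play_rows(
  series=[
    [-0.28, -0.25, 0, 0, 0, 0],
    [-0.56, -0.5, 0, 0, 0, 0],
    [-0.84, -0.76, 0, 0, 0, 0],
    [-0.84, -0.76, 0, 0, 0, 0],
  ],
)

```text
time: 2.1
ee_pos: [0.3727, 0.2852, 0.4051]
eef_rot: [0.173, 0.985, 0.0, 0.0]
ft_force: [0.3, 0.3, 0.7]
width: 0.0864
grip_force: 0.0
```

Request:
play_rows(
  series=[
    [-0.28, -0.25, 0, 0, 0, 0],
    [-0.56, -0.5, 0, 0, 0, 0],
    [-0.84, -0.76, 0, 0, 0, 0],
    [-0.84, -0.76, 0, 0, 0, 0],
    [-0.84, -0.76, 0, 0, 0, 0],
  ],
)

```text
time: 2.6
ee_pos: [0.4521, 0.1367, 0.405]
eef_rot: [0.173, 0.985, 0.0, 0.0]
ft_force: [-0.2, 0.6, -0.2]
width: 0.0869
grip_force: 0.0
```

```bash
cat > shot.py <<'E'
import sys,pickle,cv2
from bench import status, vision, spotter
def shot(name):
    s=status.read_state(); im=vision.camera("wrist")
    cv2.imwrite(f"pics/{name}.png",im); pickle.dump((s,im),open(f"{name}.pkl","wb")); return s,im
if __name__=="__main__":
    s,im=shot(sys.argv[1]); print(s["time"],s["ee_pos"].round(4),s["eef_rot"].round(4),abs(s["joint_vel"]).max().round(4))
E
python3 shot.py w1
```

```text
2.6 [0.4521 0.1367 0.405 ] [1.728e-01 9.850e-01 0.000e+00 4.000e-04] 0.0712
```

Request:
play_rows(
  series=[
    [-0.12, -0.27, 0, 0, 0, 0],
    [-0.24, -0.54, 0, 0, 0, 0],
    [-0.37, -0.81, 0, 0, 0, 0],
    [-0.37, -0.81, 0, 0, 0, 0],
  ],
)

```text
time: 3.05
ee_pos: [0.4625, 0.0027, 0.4051]
eef_rot: [0.173, 0.985, -0.0, 0.0]
ft_force: [-0.3, 1.2, 0.8]
width: 0.0871
grip_force: 0.0
```

Request:
play_rows(
  series=[
    [-0.12, -0.27, 0, 0, 0, 0],
    [-0.24, -0.54, 0, 0, 0, 0],
    [-0.37, -0.81, 0, 0, 0, 0],
    [-0.37, -0.81, 0, 0, 0, 0],
    [-0.37, -0.81, 0, 0, 0, 0],
  ],
)

```text
time: 3.55
ee_pos: [0.4744, -0.1253, 0.4046]
eef_rot: [0.17, 0.985, 0.0, -0.0]
ft_force: [0.2, 0.9, -0.8]
width: 0.0871
grip_force: 0.0
```

```bash
python3 shot.py w2
```

```text
3.55 [ 0.4744 -0.1253  0.4046] [ 1.701e-01  9.854e-01  2.000e-04 -1.000e-04] 0.0334
```

Request:
play_rows(
  series=[
    [-0.13, -0.25, 0, 0, 0, 0],
    [-0.25, -0.5, 0, 0, 0, 0],
    [-0.25, -0.7, 0, 0, 0, 0],
    [-0.25, -0.7, 0, 0, 0, 0],
  ],
)

```text
time: 4.0
ee_pos: [0.4734, -0.2397, 0.4046]
eef_rot: [0.172, 0.985, -0.001, -0.0]
ft_force: [-0.7, 0.2, 0.6]
width: 0.0871
grip_force: 0.0
```

Request:
play_rows(
  series=[
    [-0.13, -0.25, 0, 0, 0, 0],
    [-0.25, -0.5, 0, 0, 0, 0],
    [-0.25, -0.7, 0, 0, 0, 0],
    [-0.25, -0.7, 0, 0, 0, 0],
    [-0.25, -0.7, 0, 0, 0, 0],
  ],
)

```text
time: 4.5
ee_pos: [0.4754, -0.3475, 0.4042]
eef_rot: [0.169, 0.986, 0.001, -0.0]
ft_force: [0.4, 0.5, -0.4]
width: 0.0873
grip_force: 0.0
```

```bash
python3 shot.py w3
python3 - <<'E'
import cv2,numpy as np
a=[cv2.imread(f"pics/w{i}.png") for i in (1,2,3)]
m=np.vstack([a[0][:, :][60:360,120:520],a[1][60:360,120:520]]); n=np.vstack([a[2][60:360,120:520],np.zeros((300,400,3),np.uint8)])
cv2.imwrite("pics/mont.png",np.hstack([m,n]))
E
```

```text
4.5 [ 0.4754 -0.3475  0.4042] [ 1.694e-01  9.856e-01  7.000e-04 -3.000e-04] 0.0241
```

View pics/mont.png

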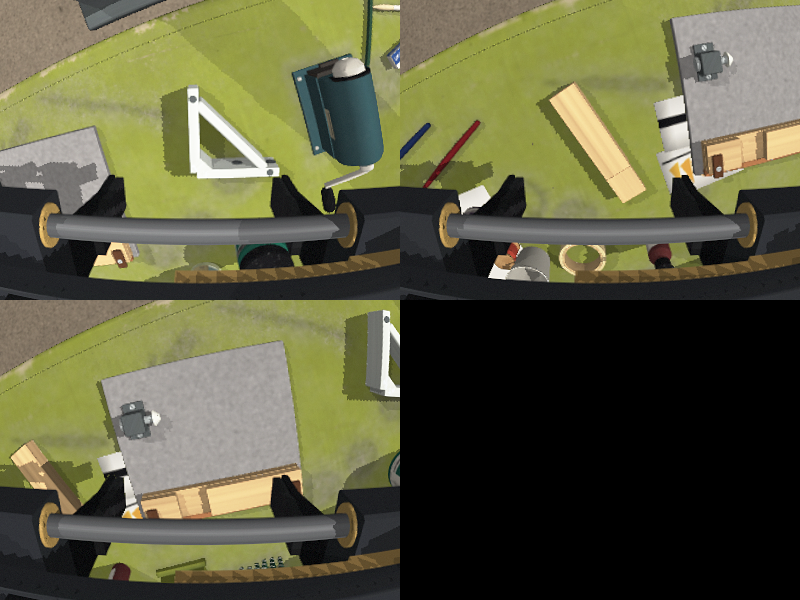

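Wrist views: the square in w1 has its corner toward +x,-y (montage (197,178)). Board, plunger and notch are clear in w2. In w3 the bar's tongue points away from the robot, with the shoulder line near montage (620,175). Next I fit poses on the edges.

```bash
cat > fit.py <<'E'
import cv2,numpy as np,pickle
from scipy.optimize import least_squares
from scipy.spatial.transform import Rotation as R
from bench import vision
C=vision.calibration("wrist"); T=C["T_tool_cam"]
def proj(P,s):
    Rt=R.from_quat(s["eef_rot"]).as_matrix()
    q=(P-s["ee_pos"])@Rt; q=(q-T[:3,3])@T[:3,:3]
    rho=np.hypot(q[:,0],q[:,1]); th=np.arctan2(rho,q[:,2]); k=C["fx"]*th/rho
    return np.c_[q[:,0]*k+C["cx"],q[:,1]*k+C["cy"]]
def poly(pts,z,close=True):
    p=[(*a,z) for a in pts]; n=len(p); return [(p[i],p[(i+1)%n]) for i in range(n if close else n-1)]
M={}
M["bar"]=poly([(-62.5,-18),(102.5,-18),(102.5,18),(-62.5,18)],24)
M["board"]=poly([(105,115),(-105,115),(-105,-115),(105,-115)],12,False)+poly([(55,108),(55,-15.5)],36,False)+poly([(55,-54.5),(55,-102)],36,False)+[((55,-15.5,36),(95,-15.5,36)),((55,-54.5,36),(95,-54.5,36)),((55,-54.5,24),(55,-15.5,24))]
i=39; 
M["square"]=poly([(43,-51),(-59,-51),(-59,-39)],40,False)+poly([(51,-43),(51,59),(39,59)],40,False)
def samp(M_,st=2.):
    o=[]
    for a,b in M_:
        a=np.array(a,float);b=np.array(b,float);n=int(np.linalg.norm(b-a)/st)+2
        o.append(a+np.linspace(0,1,n)[:,None]*(b-a))
    return np.vstack(o)/1e3
def world(P,p,z0=0.):
    c,s=np.cos(p[2]),np.sin(p[2])
    return np.c_[p[0]+c*P[:,0]-s*P[:,1],p[1]+s*P[:,0]+c*P[:,1],P[:,2]+z0]
def dist(im):
    g=cv2.GaussianBlur(im,(3,3),0); e=np.max([cv2.Canny(g[:,:,k],40,100) for k in range(3)],0)
    return cv2.distanceTransform(255-e,cv2.DIST_L2,5)
def fit(name,p0,shots,z0=0.,rng=(.012,.012,.1),n=400,seed=0):
    D=[(s,dist(im)) for s,im in (pickle.load(open(f"{f}.pkl","rb")) for f in shots)]
    P=samp(M[name]); Z=z0
    def res(p,cap=6.):
        o=[]
        for s,d in D:
            uv=proj(world(P,p,Z),s).astype(np.float32)
            o.append(np.minimum(cv2.remap(d,uv[:,0][None],uv[:,1][None],cv2.INTER_LINEAR,borderValue=cap)[0],cap))
        return np.concatenate(o)
    g=np.random.default_rng(seed); c=np.array(p0)+np.vstack([np.zeros(3),g.uniform(-1,1,(n,3))*rng])
    c=sorted(c,key=lambda p:np.mean(res(p,15)))[:8]
    S=[least_squares(lambda q:res(q,10),p,loss="soft_l1",f_scale=.7,x_scale=[.01,.01,.05],diff_step=1e-4) for p in c]
    b=min(S,key=lambda s:s.cost); return b.x,np.mean(res(b.x)),np.mean(res(b.x)<1.5)
def draw(name,p,shot,z0=0.,im=None):
    s,i0=pickle.load(open(f"{shot}.pkl","rb")); im=i0.copy() if im is None else im
    for a in proj(world(samp(M[name],4.),p,z0),s): cv2.circle(im,tuple(int(round(v)) for v in a),0,(0,0,255),-1)
    return im
E
python3 - <<'E'
from fit import *
r=np.radians
for nm,p0,ss,rg in [("bar",(.497,-.352,r(12)),["w3"],(.02,.02,.4)),("board",(.505,-.128,r(-5)),["w2"],(.02,.02,.25)),("square",(.488,.14,r(-5)),["w1"],(.025,.025,.4))]:
    p,e,f=fit(nm,p0,ss,rng=rg,n=3000); print(nm,p[:2].round(4),np.degrees(p[2]).round(2),round(e,2),round(f,2))
    M_=draw(nm,p,ss[0]); cv2.imwrite(f"pics/f_{nm}.png",M_[60:300,120:520])
a=[cv2.imread(f"pics/f_{n}.png") for n in ("bar","board","square")]
crop=[cv2.resize(a[0][:,100:320],None,fx=1.8,fy=1.8),cv2.resize(a[1][:,80:320],None,fx=1.65,fy=1.65)]
cv2.imwrite("pics/fits.png",np.hstack([cv2.resize(c,(400,430)) for c in (a[0][30:210,130:300],a[1][30:220,80:320])])); cv2.imwrite("pics/fsq.png",cv2.resize(a[2][70:200,140:300],None,fx=3,fy=3))
E
```

```text
bar [ 0.492  -0.3625] 14.51 0.11 1.0
board [ 0.5098 -0.1238] -7.58 0.45 0.98
square [0.4861 0.1672] -19.35 0.4 1.0
```

View pics/fits.png

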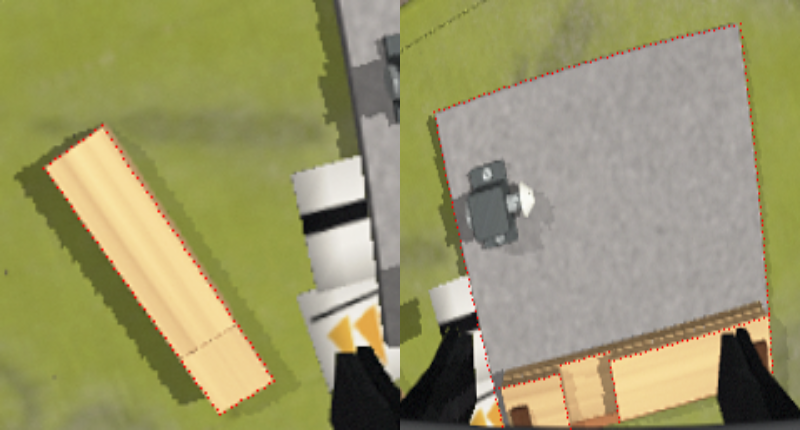

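Bar and board fits sit right on the edges (0.1–0.45 px). Next I check the square.

View pics/fsq.png

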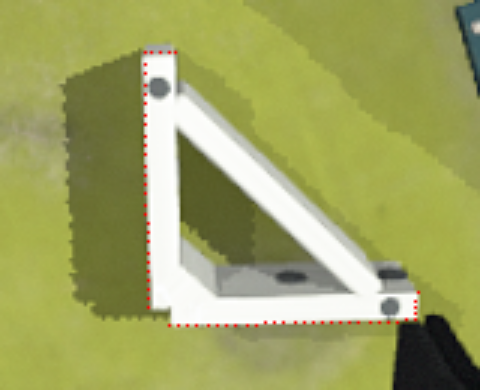

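```bash
cat > plan.py <<'E'
import numpy as np
from bench import status, r
from scipy.spatial.transform import Rotation as R
def Rt(deg):
    a=np.radians(deg); x=np.array([np.cos(a),np.sin(a),0]); z=np.array([0,0,-1.]); return np.c_[x,np.cross(z,x),z]
def state(): 
    s=status.read_state(); return s["ee_pos"],R.from_quat(s["eef_rot"]).as_matrix()
def plan(p,Rm,goals):
    """goals: list of (grasp-point xyz, tool-x yaw deg); prints one share-row per call"""
    for g,yaw in goals:
        t=np.array(g)+[0,0,r.grasp_offset]; G=Rt(yaw)
        rv=(R.from_matrix(Rm.T@G)).as_rotvec(degrees=True); d=Rm.T@(t-p)
        n=int(np.ceil(max(abs(d).max()/.15,abs(rv).max()/30)-1e-6))
        for k in range(n):
            rv=R.from_matrix(Rm.T@G).as_rotvec(degrees=True)/(n-k); d=Rm.T@(t-p)/(n-k)
            print(f"  call: {np.r_[d/.15,rv/30].round(3).tolist()}  |d|={np.linalg.norm(d)*1e3:.0f}mm rot={np.linalg.norm(rv):.1f} rows>={max(np.linalg.norm(d)/.05,np.linalg.norm(rv)/8.59):.1f}")
            p=p+Rm@d; Rm=Rm@R.from_rotvec(rv,degrees=True).as_matrix()
    return p,Rm
E
python3 - <<'E'
from plan import *
plan(*state(),[((.5026,-.3597,.10),194.51),((.5026,-.3597,.0215),194.51)])
E
```

```text
call: [-0.099, -0.011, 0.469, 0.002, -0.0, -0.565]  |d|=72mm rot=17.0 rows>=2.0
  call: [-0.091, -0.039, 0.469, 0.002, -0.0, -0.565]  |d|=72mm rot=17.0 rows>=2.0
  call: [-0.0, 0.0, 0.523, -0.0, -0.0, 0.0]  |d|=78mm rot=0.0 rows>=1.6
```

Request:
play_rows(
  series=[
    [-0.033, -0.004, 0.156, 0, 0, -0.188],
    [-0.066, -0.007, 0.313, 0, 0, -0.377],
    [-0.099, -0.011, 0.469, 0.002, 0, -0.565],
    [-0.099, -0.011, 0.469, 0.002, 0, -0.565],
  ],
)

```text
time: 4.95
ee_pos: [0.4889, -0.3527, 0.3314]
eef_rot: [0.02, 1.0, 0.001, -0.002]
ft_force: [0.6, 0.6, 0.0]
width: 0.0873
grip_force: 0.0
```

Request:
play_rows(
  series=[
    [-0.03, -0.013, 0.156, 0, 0, -0.188],
    [-0.06, -0.026, 0.313, 0, 0, -0.377],
    [-0.091, -0.039, 0.469, 0.002, 0, -0.565],
    [-0.091, -0.039, 0.469, 0.002, 0, -0.565],
    [-0.091, -0.039, 0.469, 0.002, 0, -0.565],
  ],
)

```text
time: 5.45
ee_pos: [0.5017, -0.3616, 0.2654]
eef_rot: [-0.123, 0.992, -0.001, 0.0]
ft_force: [0.6, 1.0, 0.0]
width: 0.0873
grip_force: 0.0
```

```bash
python3 shot.py w4
python3 - <<'E'
from fit import *; from plan import plan,state
b=np.array([.492,-.3625,np.radians(14.51)])
p,e,f=fit("bar",b,["w4"],rng=(.006,.006,.05)); print(p[:2].round(4),np.degrees(p[2]).round(2),e,f)
cv2.imwrite("pics/f4.png",draw("bar",p,"w4"))
c=p[:2]+.011*np.array([np.cos(p[2]),np.sin(p[2])]); plan(*state(),[((*c,.0215),180+np.degrees(p[2]))])
E
```

```text
5.45 [ 0.5017 -0.3616  0.2654] [-1.234e-01  9.924e-01 -9.000e-04  2.000e-04] 0.0229
[ 0.4919 -0.3627] 14.42 0.72195596 0.9182692307692307
  call: [-0.008, 0.013, 0.539, -0.005, 0.002, -0.008]  |d|=81mm rot=0.3 rows>=1.6
```

View pics/f4.png

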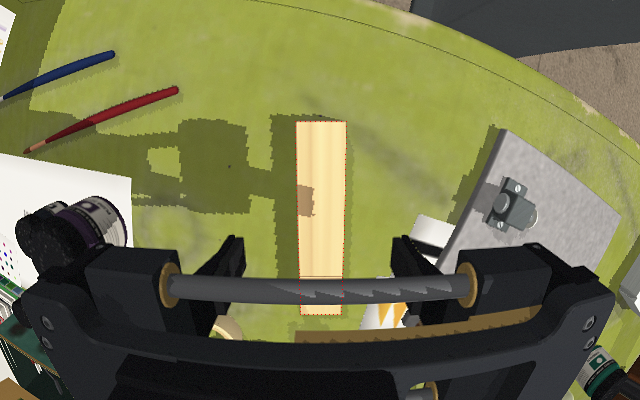

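Request:
play_rows(
  series=[
    [-0.004, 0.006, 0.2, 0, 0, 0],
    [-0.008, 0.013, 0.4, -0.005, 0.002, -0.008],
    [-0.008, 0.013, 0.539, -0.005, 0.002, -0.008],
    [-0.008, 0.013, 0.539, -0.005, 0.002, -0.008],
  ],
)

```text
time: 5.9
ee_pos: [0.5025, -0.3603, 0.1842]
eef_rot: [-0.126, 0.992, -0.0, -0.0]
ft_force: [-0.1, 0.7, 0.6]
width: 0.0867
grip_force: 0.0
```

Request:
play_rows(
  series=[
    [0, 0, 0, 0, 0, 0],
    [0, 0, 0, 0, 0, 0],
    [0, 0, 0, 0, 0, 0],
    [0, 0, 0, 0, 0, 0],
    [0, 0, 0, 0, 0, 0],
  ],
  fingers=-1,
  squeeze=25,
)

```text
time: 6.4
ee_pos: [0.5019, -0.3601, 0.1833]
eef_rot: [-0.127, 0.992, 0.0, -0.001]
ft_force: [0.3, 0.3, -0.3]
width: 0.0549
grip_force: 0.0
```

Run:
```python
from plan import *
s=status.read_state(); print(s["time"],s["ee_pos"],s["width"],s["grip_force"],s["ft_force"])
p,Rm=state(); print(np.degrees(np.arctan2(Rm[1,0],Rm[0,0])),Rm[:,2])
```

```text
6.4 [ 0.50192433 -0.36014423  0.18334463] 0.0549451141224692 0.0 [ 0.34537318  0.32466296 -0.28363983]
-165.44627428688574 [-1.61570955e-03  2.12730901e-04 -9.99998672e-01]
```

Request:
play_rows(
  series=[
    [0, 0, -0.013, 0, 0, 0],
    [0, 0, -0.013, 0, 0, 0],
    [0, 0, -0.013, 0, 0, 0],
    [0, 0, -0.013, 0, 0, 0],
    [0, 0, -0.013, 0, 0, 0],
  ],
)

```text
time: 6.9
ee_pos: [0.5019, -0.3603, 0.1853]
eef_rot: [-0.127, 0.992, 0.0, -0.001]
ft_force: [-0.9, 0.3, 3.4]
width: 0.0354
grip_force: 25.0
```

Request:
play_rows(
  series=[
    [0, 0, 0, 0, 0, 0],
    [0, 0, 0, 0, 0, 0],
    [0, 0, 0, 0, 0, 0],
  ],
)

```text
time: 7.2
ee_pos: [0.5019, -0.3603, 0.1853]
eef_rot: [-0.127, 0.992, 0.0, -0.001]
ft_force: [-0.8, 1.2, 4.8]
width: 0.0357
grip_force: 25.0
```

```bash
cat > stat.py <<'E'
from plan import *
s=status.read_state(); p,Rm=state()
print("t",s["time"],"tcp",s["ee_pos"].round(4),"w",s["width"].round(4),s["grip_force"],"F",s["ft_force"].round(1),"M",s["torque"].round(2),"yaw",np.degrees(np.arctan2(Rm[1,0],Rm[0,0])).round(2),"z",Rm[:,2].round(4))
E
python3 stat.py
```

```text
Traceback (most recent call last):
  File "stat.py", line 3, in <module>
    print("t",s["time"],"tcp",s["ee_pos"].round(4),"w",s["width"].round(4),s["grip_force"],"F",s["ft_force"].round(1),"M",s["torque"].round(2),"yaw",np.degrees(np.arctan2(Rm[1,0],Rm[0,0])).round(2),"z",Rm[:,2].round(4))
                                                       ^^^^^^^^^^^^^^^^
AttributeError: 'float' object has no attribute 'round'
```

```bash
sed -i 's/s\["width"\].round(4)/round(s["width"],4)/' stat.py
cat >> plan.py <<'E'
B=np.array([.5098,-.1238,-7.58])
def b2w(x,y,B=B):
    a=np.radians(B[2]); return np.array([B[0]+(x*np.cos(a)-y*np.sin(a))/1e3,B[1]+(x*np.sin(a)+y*np.cos(a))/1e3])
E
python3 - <<'E'
from plan import *
g=b2w(.54,-32.27); yaw=180+B[2]-2.1; print(g,yaw)
p,Rm=state()
plan(p,Rm,[((p[0],p[1],.11),194.5),((*g,.11),yaw)])
E
```

```text
[ 0.50607853 -0.15585924] 170.32
  call: [0.001, 0.0, -0.588, 0.001, -0.003, 0.002]  |d|=88mm rot=0.1 rows>=1.8
  call: [-0.184, 0.656, -0.0, 0.0, 0.0, 0.403]  |d|=102mm rot=12.1 rows>=2.0
  call: [-0.043, 0.68, 0.0, 0.0, 0.0, 0.403]  |d|=102mm rot=12.1 rows>=2.0
```

Request:
play_rows(
  series=[
    [0, 0, -0.2, 0, 0, 0],
    [0, 0, -0.4, 0, 0, 0],
    [0, 0, -0.588, 0.001, -0.003, 0.002],
    [0, 0, -0.588, 0.001, -0.003, 0.002],
  ],
)

```text
time: 7.6
ee_pos: [0.5027, -0.3611, 0.2769]
eef_rot: [-0.126, 0.992, -0.002, 0.002]
ft_force: [0.4, -0.3, -1.9]
width: 0.0354
grip_force: 25.0
```

Request:
play_rows(
  series=[
    [-0.06, 0.2, 0, 0, 0, 0.13],
    [-0.12, 0.4, 0, 0, 0, 0.26],
    [-0.184, 0.656, 0, 0, 0, 0.403],
    [-0.184, 0.656, 0, 0, 0, 0.403],
  ],
)

```text
time: 8.0
ee_pos: [0.505, -0.2523, 0.2717]
eef_rot: [-0.023, 1.0, 0.002, -0.001]
ft_force: [0.6, -0.1, -1.7]
width: 0.0358
grip_force: 25.0
```

Request:
play_rows(
  series=[
    [-0.015, 0.2, 0, 0, 0, 0.13],
    [-0.03, 0.4, 0, 0, 0, 0.26],
    [-0.043, 0.6, 0, 0, 0, 0.403],
    [-0.043, 0.68, 0, 0, 0, 0.403],
    [-0.043, 0.68, 0, 0, 0, 0.403],
  ],
)

```text
time: 8.5
ee_pos: [0.5063, -0.1543, 0.2726]
eef_rot: [0.082, 0.997, 0.0, -0.001]
ft_force: [0.1, -0.9, -0.8]
width: 0.0357
grip_force: 25.0
```

```bash
python3 shot.py w5; python3 stat.py
python3 - <<'E'
from fit import *; from plan import *
s=status.read_state(); Rm=R.from_quat(s["eef_rot"]).as_matrix(); g=s["ee_pos"]+Rm[:,2]*r.grasp_offset
yaw=np.arctan2(Rm[1,0],Rm[0,0])-np.pi; e=np.array([np.cos(yaw),np.sin(yaw)])
b0=np.r_[g[:2]-.010*e,yaw]; z0=g[2]-.0218
# visible rear part of the bar only
M["bar"]=poly([(40,-18),(-62.5,-18),(-62.5,18),(40,18)],24,False)
p,er,f=fit("bar",b0,["w5"],z0=z0,rng=(.005,.005,.05)); print("pred",b0,"fit",p,er,f)
d=p[:2]-b0[:2]; print("diff along/across mm",d@e*1e3,d@[-e[1],e[0]]*1e3,"yaw",np.degrees(p[2]-b0[2]))
M["board"]=poly([(105,115),(-105,115),(-105,-115)],12,False)+poly([(55,108),(55,0)],36,False)
q,er,f=fit("board",(*B[:2],np.radians(B[2])),["w5"],rng=(.006,.006,.04)); print("board",q[:2],np.degrees(q[2]),er,f)
im=draw("bar",p,"w5",z0); cv2.imwrite("pics/f5.png",draw("board",q,"w5",im=im))
E
```

```text
8.5 [ 0.5063 -0.1543  0.2726] [ 8.220e-02  9.966e-01  4.000e-04 -6.000e-04] 0.04
t 8.55 tcp [ 0.5061 -0.1559  0.2729] w 0.0363 24.98873770236969 F [ 0.3 -0.5 -1.1] M [0.02 0.06 0.05] yaw 170.46 z [-7.e-04 -0.e+00 -1.e+00]
pred [ 0.49614408 -0.15426149 -0.16657778] fit [ 0.49630709 -0.1527158  -0.16940182] 0.7838274 0.8888888888888888
diff along/across mm -0.09553423944860323 1.5513238489738228 yaw -0.1618055545447235
board [ 0.51053821 -0.12566105] -7.7656703802648375 1.1055484 0.7357142857142858
```

View pics/f5.png

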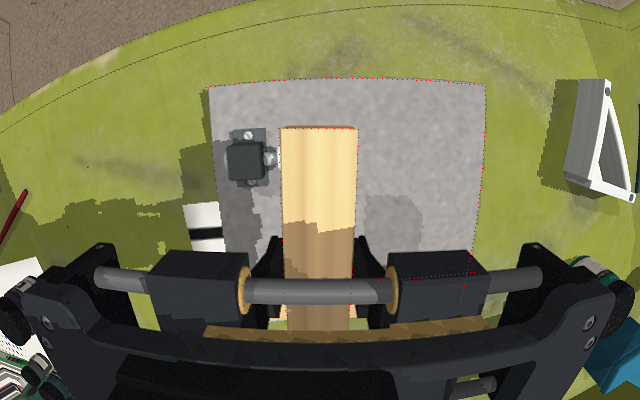

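The bar sits straight in the hand with its free end clear of the plunger tip (~(275,158)). The arm was still settling, so I shoot again at rest and refit the board.

Request:
play_rows(
  series=[
    [0, 0, 0, 0, 0, 0],
    [0, 0, 0, 0, 0, 0],
    [0, 0, 0, 0, 0, 0],
  ],
)

```text
time: 8.85
ee_pos: [0.5061, -0.157, 0.2733]
eef_rot: [0.085, 0.996, -0.0, -0.0]
ft_force: [-1.0, -0.7, -0.7]
width: 0.0354
grip_force: 25.0
```

```bash
python3 shot.py w6; python3 stat.py
cat > chk.py <<'E'
from fit import *; from plan import *
import sys
def chk(sh,bx=10.0,h=.0218):
    s=pickle.load(open(sh+".pkl","rb"))[0]; Rm=R.from_quat(s["eef_rot"]).as_matrix(); g=s["ee_pos"]+Rm[:,2]*r.grasp_offset
    yaw=np.arctan2(Rm[1,0],Rm[0,0])-np.pi; yaw=(yaw+np.pi)%(2*np.pi)-np.pi; e=np.array([np.cos(yaw),np.sin(yaw)])
    b0=np.r_[g[:2]-bx/1e3*e,yaw]; z0=g[2]-h
    M["bar"]=poly([(10,-18),(-62.5,-18),(-62.5,18),(10,18)],24,False)
    p,er,f=fit("bar",b0,[sh],z0=z0,rng=(.004,.004,.04)); 
    d=p[:2]-b0[:2]; print("bar pred",b0,"fit",p,er,f,"along/across mm",d@e*1e3,d@[-e[1],e[0]]*1e3,"yaw",np.degrees(p[2]-b0[2]))
    M["board"]=poly([(30,115),(-105,115),(-105,-115),(-50,-115)],12,False)
    q,er,f=fit("board",(*B[:2],np.radians(B[2])),[sh],rng=(.006,.006,.04)); print("board",q[:2],np.degrees(q[2]),er,f)
    return p,q
if __name__=="__main__": chk(sys.argv[1])
E
python3 chk.py w6
python3 - <<'E'
from fit import *
for w in ("w1","w2","w3"):
    s=pickle.load(open(w+".pkl","rb"))[0]; print(w,s["joint_vel"].round(3))
for w in ("w2",):
  for m in ("full","part"):
    if m=="part": M["board"]=poly([(30,115),(-105,115),(-105,-115),(-50,-115)],12,False)
    print(m,fit("board",(.5098,-.1238,-.1323),[w]))
E
```

```text
8.85 [ 0.5061 -0.157   0.2733] [ 8.510e-02  9.964e-01 -1.000e-04 -1.000e-04] 0.0048
t 8.9 tcp [ 0.5061 -0.1568  0.2733] w 0.0359 24.988760948181152 F [ 0.2 -0.   0. ] M [-0.03 -0.01  0.02] yaw 170.25 z [-2.e-04 -1.e-04 -1.e+00]
bar pred [ 0.4961922  -0.15533035 -0.17034957] fit [ 0.49626481 -0.15561146 -0.17043891] 0.4032959 1.0 along/across mm 0.11922179491614417 -0.26473033129204826 yaw -0.005119081162604056
board [ 0.51037769 -0.12506659] -7.52845957921223 0.45901513 0.8651162790697674
w1 [-0.039  0.001 -0.071  0.005 -0.018  0.001 -0.053]
w2 [-0.022 -0.006 -0.033  0.012 -0.001  0.    -0.006]
w3 [-0.024 -0.011 -0.015  0.003 -0.003  0.     0.001]
full (array([ 0.50968125, -0.12395924, -0.13177938]), np.float32(0.45256314), np.float64(0.9834710743801653))
part (array([ 0.51040402, -0.124598  , -0.13177134]), np.float32(0.24135174), np.float64(1.0))
```

Run:
```python
from fit import *
s,im=pickle.load(open("w2.pkl","rb")); 
g=cv2.GaussianBlur(im,(3,3),0).astype(float)
B=np.array([.5101,-.1246,np.radians(-7.55)])
def prof(seg,rng,dim):
    o=[]
    for t in rng:
        P=samp(seg); P[:,dim]+=t/1e3
        uv=proj(world(P,B),s).astype(np.float32)
        o.append([cv2.remap(g[:,:,k],uv[:,0][None],uv[:,1][None],cv2.INTER_LINEAR)[0].mean() for k in range(3)])
    return np.array(o)
rng=np.arange(-5,5.01,.5)
for n,seg,dim in [("y-15.5",[((60,-15.5,36),(74,-15.5,36))],1),("y-54.5",[((60,-54.5,36),(74,-54.5,36))],1),("edge+y",[((-80,115,12),(20,115,12))],1),("edge-y",[((-90,-115,12),(-60,-115,12))],1),("rail55",[((55,0,36),(55,60,36))],0),("open",[((-105,-60,12),(-105,100,12))],0)]:
    o=prof(seg,rng,dim); d=np.abs(np.gradient(o,axis=0)).sum(1); print(n,[f"{a:.1f}:{b:.0f}" for a,b in zip(rng,d)],o.mean(1).round().astype(int).tolist())
x,y=proj(world(np.array([[.075,-.035,.036]]),B),s)[0].astype(int); cv2.imwrite("pics/n2.png",cv2.resize(draw("board",B,"w2")[y-40:y+30,x-70:x+70],None,fx=5,fy=5,interpolation=cv2.INTER_CUBIC))
```

```text
y-15.5 ['-5.0:0', '-4.5:0', '-4.0:0', '-3.5:0', '-3.0:0', '-2.5:1', '-2.0:2', '-1.5:1', '-1.0:4', '-0.5:12', '0.0:22', '0.5:34', '1.0:43', '1.5:43', '2.0:37', '2.5:27', '3.0:16', '3.5:6', '4.0:1', '4.5:1', '5.0:1'] [126, 126, 126, 126, 126, 126, 126, 125, 125, 127, 133, 142, 155, 171, 184, 195, 202, 206, 207, 206, 206]
y-54.5 ['-5.0:0', '-4.5:0', '-4.0:0', '-3.5:0', '-3.0:0', '-2.5:0', '-2.0:1', '-1.5:4', '-1.0:10', '-0.5:17', '0.0:21', '0.5:23', '1.0:21', '1.5:12', '2.0:1', '2.5:8', '3.0:14', '3.5:15', '4.0:13', '4.5:8', '5.0:6'] [191, 191, 191, 191, 191, 192, 191, 191, 189, 184, 178, 170, 162, 156, 154, 156, 160, 165, 170, 173, 175]
edge+y ['-5.0:0', '-4.5:0', '-4.0:1', '-3.5:0', '-3.0:2', '-2.5:5', '-2.0:11', '-1.5:16', '-1.0:22', '-0.5:24', '0.0:23', '0.5:19', '1.0:14', '1.5:7', '2.0:3', '2.5:3', '3.0:4', '3.5:6', '4.0:6', '4.5:6', '5.0:6'] [162, 162, 162, 162, 162, 161, 159, 154, 148, 140, 131, 124, 119, 115, 114, 114, 115, 117, 119, 121, 123]
edge-y ['-5.0:18', '-4.5:17', '-4.0:14', '-3.5:9', '-3.0:5', '-2.5:3', '-2.0:1', '-1.5:2', '-1.0:7', '-0.5:14', '0.0:23', '0.5:32', '1.0:38', '1.5:39', '2.0:34', '2.5:26', '3.0:17', '3.5:9', '4.0:4', '4.5:2', '5.0:1'] [100, 94, 89, 85, 83, 81, 81, 81, 82, 85, 91, 100, 113, 126, 138, 148, 156, 160, 162, 163, 163]
rail55 ['-5.0:9', '-4.5:8', '-4.0:5', '-3.5:2', '-3.0:12', '-2.5:23', '-2.0:33', '-1.5:40', '-1.0:41', '-0.5:38', '0.0:31', '0.5:22', '1.0:13', '1.5:6', '2.0:2', '2.5:0', '3.0:0', '3.5:0', '4.0:0', '4.5:1', '5.0:1'] [119, 116, 114, 113, 115, 121, 131, 143, 157, 171, 182, 191, 197, 200, 201, 201, 201, 201, 201, 201, 201]
open ['-5.0:0', '-4.5:0', '-4.0:1', '-3.5:3', '-3.0:4', '-2.5:7', '-2.0:9', '-1.5:10', '-1.0:11', '-0.5:17', '0.0:20', '0.5:20', '1.0:16', '1.5:12', '2.0:6', '2.5:3', '3.0:1', '3.5:0', '4.0:0', '4.5:0', '5.0:0'] [130, 130, 129, 129, 128, 126, 125, 125, 127, 132, 138, 145, 152, 156, 159, 161, 161, 161, 161, 161, 161]
```

View pics/n2.png

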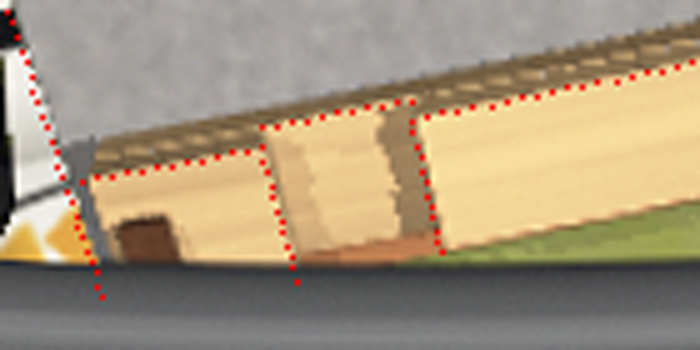

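Edge profiles disagree by about 1 mm, so I take one settled, unobstructed view of the notch before lowering.

Request:
play_rows(
  series=[
    [0.2, 0.25, 0, 0, 0, 0],
    [0.4, 0.5, 0, 0, 0, 0],
    [0.5, 0.6, 0, 0, 0, 0],
    [0.5, 0.6, 0, 0, 0, 0],
    [0.5, 0.6, 0, 0, 0, 0],
  ],
)

```text
time: 9.4
ee_pos: [0.4476, -0.0548, 0.2737]
eef_rot: [0.084, 0.996, 0.0, 0.0]
ft_force: [1.3, -0.7, -0.5]
width: 0.0359
grip_force: 25.0
```

Request:
play_rows(
  series=[
    [0, 0, 0, 0, 0, 0],
    [0, 0, 0, 0, 0, 0],
    [0, 0, 0, 0, 0, 0],
    [0, 0, 0, 0, 0, 0],
  ],
)

```text
time: 9.8
ee_pos: [0.4476, -0.055, 0.2733]
eef_rot: [0.085, 0.996, -0.0, -0.0]
ft_force: [0.6, 1.3, -0.3]
width: 0.0361
grip_force: 25.0
```

```bash
python3 shot.py w7; python3 stat.py
python3 - <<'E'
from fit import *
s,im=pickle.load(open("w7.pkl","rb")); 
B=np.array([.5101,-.1246,np.radians(-7.55)])
M["board"]=M["board"][3:]
x,y=proj(world(np.array([[.075,-.035,.036]]),B),s)[0].astype(int); print(x,y)
a=draw("board",B,"w7"); cv2.imwrite("pics/n7.png",np.hstack([cv2.resize(im,(480,300)),cv2.resize(a[max(y-60,0):y+60,max(x-60,0):max(x-60,0)+120],(300,300),interpolation=cv2.INTER_CUBIC)]))
E
```

```text
9.8 [ 0.4476 -0.055   0.2733] [ 8.480e-02  9.964e-01 -0.000e+00 -1.000e-04] 0.0049
t 9.85 tcp [ 0.4476 -0.0549  0.2733] w 0.0358 24.988794028759003 F [ 0.6  0.2 -1. ] M [ 0.04 -0.05  0.06] yaw 170.28 z [-3.e-04 -0.e+00 -1.e+00]
228 356
```

View pics/n7.png

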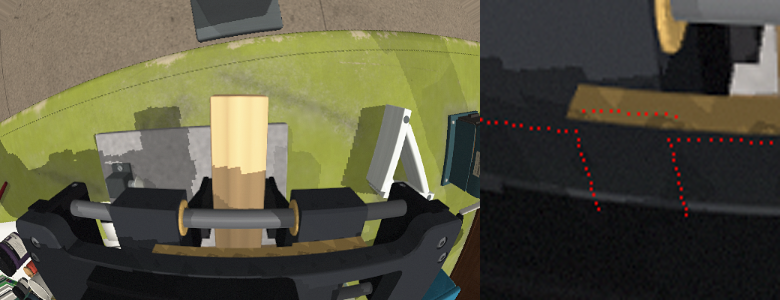

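The notch is hidden behind the gripper there. I need to be further out, so the notch falls on the camera side.

Request:
play_rows(
  series=[
    [-0.25, -0.03, 0, 0, 0, 0],
    [-0.53, -0.06, 0, 0, 0, 0],
    [-0.78, -0.09, 0, 0, 0, 0],
    [-1, -0.12, 0, 0, 0, 0],
    [-1, -0.12, 0, 0, 0, 0],
  ],
)

```text
time: 10.35
ee_pos: [0.595, -0.0985, 0.2726]
eef_rot: [0.085, 0.996, -0.001, 0.0]
ft_force: [0.2, 0.4, -0.7]
width: 0.0357
grip_force: 25.0
```

Request:
play_rows(
  series=[
    [0, 0, 0, 0, 0, 0],
    [0, 0, 0, 0, 0, 0],
    [0, 0, 0, 0, 0, 0],
    [0, 0, 0, 0, 0, 0],
  ],
)

```text
time: 10.75
ee_pos: [0.5919, -0.0973, 0.2737]
eef_rot: [0.084, 0.996, 0.0, 0.0]
ft_force: [0.6, -0.4, -1.0]
width: 0.0358
grip_force: 25.0
```

```bash
python3 shot.py w7; python3 stat.py
python3 - <<'E'
from fit import *
s,im=pickle.load(open("w7.pkl","rb")); 
B=np.array([.5101,-.1246,np.radians(-7.55)])
M["board"]=M["board"][3:]
x,y=proj(world(np.array([[.075,-.035,.036]]),B),s)[0].astype(int); print(x,y)
a=draw("board",B,"w7"); cv2.imwrite("pics/n7b.png",np.hstack([cv2.resize(im,(400,250)),cv2.resize(a[y-50:y+50,x-80:x+80],(400,250),interpolation=cv2.INTER_CUBIC)]))
g=cv2.GaussianBlur(im,(3,3),0).astype(float)
rng=np.arange(-3,3.01,.25)
for n,seg,dim in [("y-15.5",[((60,-15.5,36),(85,-15.5,36))],1),("y-54.5",[((60,-54.5,36),(85,-54.5,36))],1),("rail55",[((55,-85,36),(55,-60,36))],0),("rail55b",[((55,-10,36),(55,10,36))],0)]:
    o=[]
    for t in rng:
        P=samp(seg); P[:,dim]+=t/1e3
        uv=proj(world(P,B),s).astype(np.float32)
        o.append([cv2.remap(g[:,:,k],uv[:,0][None],uv[:,1][None],cv2.INTER_LINEAR)[0].mean() for k in range(3)])
    o=np.array(o); d=np.abs(np.gradient(o,axis=0)).sum(1); print(n,[f"{a:.2f}:{b:.0f}" for a,b in zip(rng,d)])
E
```

```text
10.75 [ 0.5919 -0.0973  0.2737] [8.420e-02 9.964e-01 4.000e-04 1.000e-04] 0.0048
t 10.8 tcp [ 0.592  -0.0973  0.2737] w 0.0359 24.98883694410324 F [-0.4  0.4 -0.7] M [ 0.02  0.02 -0.02] yaw 170.33 z [ 3.e-04  7.e-04 -1.e+00]
223 218
y-15.5 ['-3.00:0', '-2.75:0', '-2.50:0', '-2.25:0', '-2.00:0', '-1.75:0', '-1.50:0', '-1.25:0', '-1.00:1', '-0.75:1', '-0.50:1', '-0.25:1', '0.00:1', '0.25:0', '0.50:1', '0.75:3', '1.00:4', '1.25:6', '1.50:7', '1.75:6', '2.00:5', '2.25:4', '2.50:3', '2.75:1', '3.00:1']
y-54.5 ['-3.00:0', '-2.75:0', '-2.50:1', '-2.25:1', '-2.00:1', '-1.75:1', '-1.50:0', '-1.25:1', '-1.00:2', '-0.75:4', '-0.50:7', '-0.25:10', '0.00:13', '0.25:16', '0.50:18', '0.75:20', '1.00:20', '1.25:19', '1.50:17', '1.75:14', '2.00:11', '2.25:8', '2.50:6', '2.75:4', '3.00:3']
rail55 ['-3.00:5', '-2.75:6', '-2.50:7', '-2.25:6', '-2.00:2', '-1.75:6', '-1.50:14', '-1.25:20', '-1.00:26', '-0.75:32', '-0.50:35', '-0.25:33', '0.00:28', '0.25:23', '0.50:18', '0.75:11', '1.00:5', '1.25:2', '1.50:0', '1.75:1', '2.00:1', '2.25:1', '2.50:1', '2.75:1', '3.00:1']
rail55b ['-3.00:4', '-2.75:4', '-2.50:4', '-2.25:1', '-2.00:3', '-1.75:8', '-1.50:13', '-1.25:15', '-1.00:17', '-0.75:19', '-0.50:18', '-0.25:15', '0.00:10', '0.25:8', '0.50:5', '0.75:2', '1.00:1', '1.25:0', '1.50:0', '1.75:0', '2.00:0', '2.25:0', '2.50:0', '2.75:1', '3.00:1']
```

View pics/n7b.png

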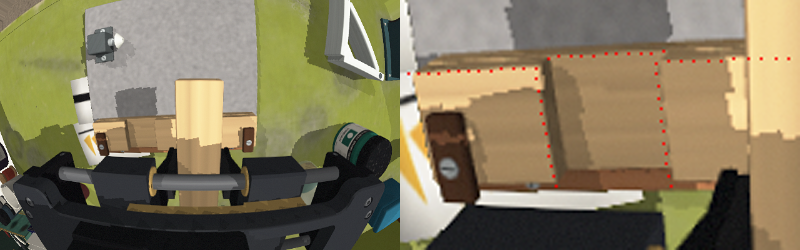

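Notch walls show at crop x≈548 and ≈662, and both sit about 1.2 mm toward +y of my model. Corrected board pose is (0.5096, -0.1234, -7.55°).

```bash
sed -i 's/^B=.*/B=np.array([.50956,-.12337,-7.55])/' plan.py
python3 - <<'E'
from plan import *
g=b2w(.3,-32.27); yaw=180+B[2]-2.1; print(g,yaw)
plan(*state(),[((*g,.11),yaw),((*g,.06),yaw)])
E
```

```text
[ 0.5056174  -0.15539966] 170.35
  call: [0.502, -0.479, 0.001, 0.001, 0.0, -0.001]  |d|=104mm rot=0.0 rows>=2.1
  call: [0.0, 0.0, 0.333, -0.0, -0.0, -0.0]  |d|=50mm rot=0.0 rows>=1.0
```

Request:
play_rows(
  series=[
    [0.2, -0.19, 0, 0, 0, 0],
    [0.4, -0.38, 0, 0, 0, 0],
    [0.502, -0.479, 0.001, 0.001, 0, -0.001],
    [0.502, -0.479, 0.001, 0.001, 0, -0.001],
    [0.502, -0.479, 0.001, 0.001, 0, -0.001],
  ],
)

```text
time: 11.3
ee_pos: [0.5061, -0.1555, 0.2737]
eef_rot: [0.084, 0.996, 0.0, 0.001]
ft_force: [0.5, 0.1, -1.0]
width: 0.036
grip_force: 25.0
```

Request:
play_rows(
  series=[
    [0, 0, 0.2, 0, 0, 0],
    [0, 0, 0.333, 0, 0, 0],
    [0, 0, 0.333, 0, 0, 0],
    [0, 0, 0.333, 0, 0, 0],
    [0, 0, 0.333, 0, 0, 0],
  ],
)

```text
time: 11.8
ee_pos: [0.5068, -0.1555, 0.2244]
eef_rot: [0.084, 0.996, -0.0, 0.001]
ft_force: [0.4, 0.3, -0.8]
width: 0.0355
grip_force: 25.0
```

```bash
python3 stat.py;  python3 - <<'E'
from plan import *
g=b2w(.3,-32.27); yaw=180+B[2]-2.1
plan(*state(),[((*g,.060),yaw),((*g,.043),yaw),((*g,.033),yaw)])
E
```

```text
t 11.8 tcp [ 0.5068 -0.1555  0.2244] w 0.0355 24.98878240585327 F [ 0.4  0.3 -0.8] M [ 0.07  0.02 -0.03] yaw 170.38 z [ 1.5e-03 -6.0e-04 -1.0e+00]
  call: [0.008, -0.0, 0.006, -0.001, 0.003, 0.001]  |d|=1mm rot=0.1 rows>=0.0
  call: [-0.0, -0.0, 0.113, 0.0, 0.0, -0.0]  |d|=17mm rot=0.0 rows>=0.3
  call: [-0.0, 0.0, 0.067, -0.0, 0.0, -0.0]  |d|=10mm rot=0.0 rows>=0.2
```

Request:
play_rows(
  series=[
    [0.008, 0, 0.006, 0, 0.003, 0],
    [0.008, 0, 0.04, 0, 0.003, 0],
    [0.008, 0, 0.08, 0, 0.003, 0],
    [0.008, 0, 0.118, 0, 0.003, 0],
    [0.008, 0, 0.118, 0, 0.003, 0],
  ],
)

```text
time: 12.3
ee_pos: [0.5044, -0.1554, 0.2045]
eef_rot: [0.084, 0.996, -0.0, -0.002]
ft_force: [-0.5, 0.2, -1.4]
width: 0.0358
grip_force: 25.0
```

```bash
python3 stat.py;  python3 - <<'E'
from plan import *
g=b2w(.3,-32.27); yaw=180+B[2]-2.1
plan(*state(),[((*g,.043),yaw),((*g,.033),yaw)])
E
```

```text
t 12.3 tcp [ 0.5044 -0.1554  0.2045] w 0.0358 24.988789558410645 F [-0.5  0.2 -1.4] M [ 0.05  0.06 -0.01] yaw 170.34 z [-0.0034  0.     -1.    ]
  call: [-0.008, 0.002, -0.013, -0.001, -0.006, -0.0]  |d|=2mm rot=0.2 rows>=0.0
  call: [-0.0, 0.0, 0.067, -0.0, -0.0, 0.0]  |d|=10mm rot=0.0 rows>=0.2
```

No contact force with the tongue about 5 mm inside the notch, so I keep going down.

Request:
play_rows(
  series=[
    [-0.004, 0.001, 0.015, 0, -0.006, 0],
    [-0.008, 0.002, 0.03, 0, -0.006, 0],
    [-0.008, 0.002, 0.045, 0, -0.006, 0],
    [-0.008, 0.002, 0.052, 0, -0.006, 0],
    [-0.008, 0.002, 0.052, 0, -0.006, 0],
  ],
)

```text
time: 12.8
ee_pos: [0.506, -0.1554, 0.1976]
eef_rot: [0.084, 0.996, -0.0, 0.001]
ft_force: [0.0, -1.2, -0.7]
width: 0.0357
grip_force: 25.0
```

```bash
python3 stat.py; python3 shot.py w8
python3 - <<'E'
from chk import *
p,q=chk("w8"); a=np.radians(B[2]); d=p[:2]-B[:2]; print("bar in board mm",(d@[np.cos(a),np.sin(a)])*1e3,(d@[-np.sin(a),np.cos(a)])*1e3,np.degrees(p[2]-a))
E
```

```text
t 12.8 tcp [ 0.506  -0.1554  0.1976] w 0.0357 24.98881369829178 F [ 0.  -1.2 -0.7] M [ 0.04  0.03 -0.  ] yaw 170.34 z [ 1.2e-03 -6.0e-04 -1.0e+00]
12.8 [ 0.506  -0.1554  0.1976] [ 8.420e-02  9.965e-01 -2.000e-04  6.000e-04] 0.003
bar pred [ 0.49631738 -0.15384424 -0.16851939] fit [ 0.49636097 -0.15403375 -0.17152239] 0.71928716 0.9479166666666666 along/across mm 0.0747488836549482 -0.17951100258728092 yaw -0.17205967333936187
board [ 0.51005169 -0.12571237] -7.0934026359882685 0.6249189 0.8558139534883721
bar in board mm -9.055654600891822 -32.132151941886185 -2.277509261003738
```

Request:
play_rows(
  series=[
    [0, 0, 0.008, 0, 0, 0],
    [-0.006, 0, 0.01, 0, 0, 0],
    [-0.012, 0, 0.01, 0, 0, 0],
    [-0.018, 0, 0.01, 0, 0, 0],
    [-0.018, 0, 0.01, 0, 0, 0],
  ],
)

```text
time: 13.35
ee_pos: [0.5072, -0.156, 0.1971]
eef_rot: [0.084, 0.996, 0.001, -0.002]
ft_force: [-19.0, 5.0, 28.8]
width: 0.036
grip_force: 25.0
```

```bash
python3 stat.py
```

```text
t 13.35 tcp [ 0.5072 -0.156   0.1971] w 0.036 25.009462237358093 F [-19.    5.   28.8] M [1.05 4.19 0.04] yaw 170.31 z [-0.0036  0.002  -1.    ]
```

Seated: 29 N down, 19 N against the shoulder. I relax, release and lift.

Request:
play_rows(
  series=[
    [0.005, 0, -0.006, 0, 0, 0],
    [0.005, 0, -0.006, 0, 0, 0],
    [0.005, 0, -0.006, 0, 0, 0],
  ],
)

```text
time: 13.65
ee_pos: [0.5073, -0.1559, 0.1972]
eef_rot: [0.084, 0.996, 0.0, -0.0]
ft_force: [-6.9, 1.3, 8.3]
width: 0.036
grip_force: 25.0
```

Request:
play_rows(
  series=[
    [0, 0, 0, 0, 0, 0],
    [0, 0, 0, 0, 0, 0],
    [0, 0, 0, 0, 0, 0],
    [0, 0, 0, 0, 0, 0],
  ],
  fingers=0.3,
)

```text
time: 14.05
ee_pos: [0.5081, -0.1557, 0.1971]
eef_rot: [0.084, 0.996, -0.0, 0.001]
ft_force: [0.3, -0.4, -0.5]
width: 0.0549
grip_force: 0.0
```

Request:
play_rows(
  series=[
    [0, 0, -0.1, 0, 0, 0],
    [0, 0, -0.3, 0, 0, 0],
    [0, 0, -0.6, 0, 0, 0],
    [0, 0, -0.8, 0, 0, 0],
    [0, 0, -0.8, 0, 0, 0],
  ],
)

```text
time: 14.55
ee_pos: [0.5089, -0.1565, 0.3225]
eef_rot: [0.084, 0.996, -0.0, 0.005]
ft_force: [0.5, -0.1, -0.4]
width: 0.0564
grip_force: 0.0
```

Request:
play_rows(
  series=[
    [-0.2, 0.2, 0, 0, 0, 0],
    [-0.4, 0.4, 0, 0, 0, 0],
    [-0.4, 0.4, 0, 0, 0, 0],
    [-0.4, 0.4, 0, 0, 0, 0],
    [-0.4, 0.4, 0, 0, 0, 0],
  ],
  fingers=1,
)

```text
time: 15.05
ee_pos: [0.5763, -0.1076, 0.3173]
eef_rot: [0.085, 0.996, -0.001, 0.0]
ft_force: [-0.7, -0.0, -0.1]
width: 0.0848
grip_force: 0.0
```

```bash
python3 stat.py; python3 shot.py w9
python3 - <<'E'
from fit import *; from plan import *
p0=np.r_[b2w(-8,-33),np.radians(B[2]-2)]
p,e,f=fit("bar",p0,["w9"],z0=.012,rng=(.006,.006,.06)); a=np.radians(B[2]); d=p[:2]-B[:2]
print("bar in board mm",(d@[np.cos(a),np.sin(a)])*1e3,(d@[-np.sin(a),np.cos(a)])*1e3,np.degrees(p[2]-a),e,f)
b=np.array([*B[:2],a]); q,e,f=fit("square",(.4861,.1672,np.radians(-19.35)),["w9"],rng=(.006,.006,.05),n=800); print("sq",q[:2],np.degrees(q[2]),e,f)
M["board"]=M["board"][:-1]
print("board",fit("board",b,["w9"]))
im=draw("bar",p,"w9",.012); im=draw("square",q,"w9",im=im); cv2.imwrite("pics/f9.png",im)
E
```

```text
t 15.05 tcp [ 0.5763 -0.1076  0.3173] w 0.0848 0.0 F [-0.7 -0.  -0.1] M [-0.03  0.02  0.02] yaw 170.27 z [ 8.0e-04 -1.1e-03 -1.0e+00]
15.05 [ 0.5763 -0.1076  0.3173] [ 8.480e-02  9.964e-01 -5.000e-04  5.000e-04] 0.0104
bar in board mm -6.305229674916605 -32.00674567820532 -2.2197055040722296 0.52256894 0.9615384615384616
sq [0.48623752 0.1666947 ] -17.99806774856606 0.342282 0.9836065573770492
board (array([ 0.5102413 , -0.12426007, -0.12372789]), np.float32(0.6145312), np.float64(0.9460043196544277))
```

View pics/f9.png

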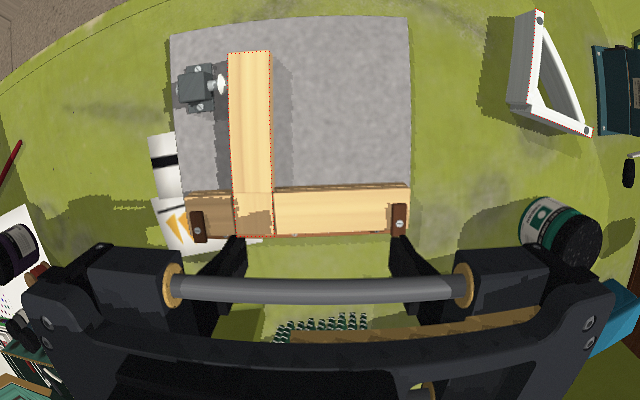

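The bar is seated with its shoulder at the rail and its free end on the plunger tip (≈(222,85)), about 2° out as expected. Next the square: hover over it and refit.

Run:
```python
from plan import *
print(status.read_state()["joint_positions"].round(2))
plan(*state(),[((.486,.167,.15),206.)])
```

```text
[-0.33  0.33  0.53  1.7  -0.18  1.15  1.65]
  call: [0.452, 0.852, 0.012, -0.001, 0.001, -0.596]  |d|=145mm rot=17.9 rows>=2.9
  call: [0.168, 0.949, 0.012, -0.001, 0.001, -0.596]  |d|=145mm rot=17.9 rows>=2.9
```

Request:
play_rows(
  series=[
    [0.15, 0.28, 0, 0, 0, -0.2],
    [0.3, 0.56, 0.01, 0, 0, -0.4],
    [0.452, 0.852, 0.012, 0, 0, -0.596],
    [0.452, 0.852, 0.012, 0, 0, -0.596],
  ],
  fingers=-0.08,
)

```text
time: 15.5
ee_pos: [0.5296, 0.0366, 0.3153]
eef_rot: [-0.077, 0.997, 0.001, 0.0]
ft_force: [-0.3, -0.9, 0.4]
width: 0.0628
grip_force: 0.0
```

Request:
play_rows(
  series=[
    [0.06, 0.3, 0, 0, 0, -0.2],
    [0.12, 0.6, 0.01, 0, 0, -0.4],
    [0.168, 0.949, 0.012, 0, 0, -0.596],
    [0.168, 0.949, 0.012, 0, 0, -0.596],
    [0.168, 0.949, 0.012, 0, 0, -0.596],
  ],
)

```text
time: 16.0
ee_pos: [0.4858, 0.1683, 0.3135]
eef_rot: [-0.226, 0.974, -0.0, 0.001]
ft_force: [0.8, -1.0, -0.3]
width: 0.0401
grip_force: 0.0
```

Request:
play_rows(
  series=[
    [0, 0, 0, 0, 0, 0],
    [0, 0, 0, 0, 0, 0],
    [0, 0, 0, 0, 0, 0],
  ],
)

```text
time: 16.3
ee_pos: [0.4867, 0.1667, 0.3134]
eef_rot: [-0.225, 0.974, -0.001, 0.001]
ft_force: [0.6, 0.4, 0.4]
width: 0.0406
grip_force: 0.0
```

```bash
python3 stat.py; python3 shot.py w10
python3 - <<'E'
from fit import *; from plan import *
print(status.read_state()["joint_positions"].round(2))
q,e,f=fit("square",(.4861,.167,np.radians(-18.7)),["w10"],rng=(.006,.006,.06),n=1500); yd=np.degrees(q[2]); print("sq",q[:2],yd,e,f)
plan(*state(),[((*q[:2],.09),yd+225),((*q[:2],.024),yd+225)])
cv2.imwrite("pics/f10.png",draw("square",q,"w10"))
E
```

```text
t 16.3 tcp [0.4867 0.1667 0.3134] w 0.0406 0.0 F [0.6 0.4 0.4] M [ 0.09  0.   -0.02] yaw -154.05 z [ 1.5e-03 -8.0e-04 -1.0e+00]
16.3 [0.4867 0.1667 0.3134] [-2.245e-01  9.745e-01 -5.000e-04  6.000e-04] 0.0081
[-0.68  0.16  0.28  1.88 -0.05  1.11  1.65]
sq [0.48590342 0.16712802] -18.320838445199165 0.3137333 0.9508196721311475
  call: [0.004, 0.003, 0.399, -0.002, 0.002, -0.023]  |d|=60mm rot=0.7 rows>=1.2
  call: [0.0, 0.0, 0.44, -0.0, 0.0, -0.0]  |d|=66mm rot=0.0 rows>=1.3
```

View pics/f10.png

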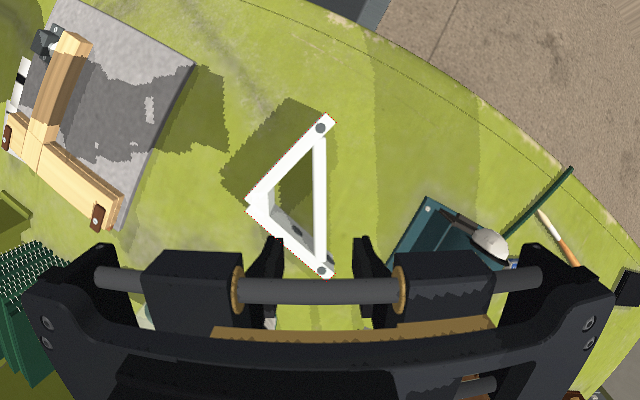

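Square lies between the fingers with its grip bar vertical at column ~320. The teal device at right (440–510, 200–270) may be near the gripper body, so I check its position and height.

Run:
```python
from fit import *; from plan import *
def ray(sh,u,v):
    s=pickle.load(open(sh+".pkl","rb"))[0]; Rm=R.from_quat(s["eef_rot"]).as_matrix()
    x,y=(u-C["cx"])/C["fx"],(v-C["cy"])/C["fx"]; th=np.hypot(x,y); d=np.r_[x/th*np.sin(th),y/th*np.sin(th),np.cos(th)]
    return s["ee_pos"]+Rm@T[:3,3], Rm@(T[:3,:3]@d)
(o1,d1),(o2,d2)=ray("w1",470,127),ray("w10",490,242)
A=np.c_[d1,-d2]; t=np.linalg.lstsq(A,o2-o1,rcond=None)[0]; print("knob",o1+d1*t[0],o2+d2*t[1])
q=np.array([.4859,.1671]); yd=-18.3+225; Rm=Rt(yd)
for nm,sh,u,v in [("plate TL w10","w10",428,197),("plate BL","w10",392,258),("w1 housing near top","w1",442,135),("w1 housing near bottom","w1",450,215),("w1 crank end","w1",447,262),("w10 body","w10",445,240)]:
    o,d=ray(sh,u,v)
    for z in (0.,.05,.08): 
        P=o+d*(z-o[2])/d[2]; print(nm,z,P.round(3),"tool xy mm",((P-np.r_[q,0])@Rm)[:2].round(3)*1e3)
im=pickle.load(open("w10.pkl","rb"))[1][180:320,360:560]; im2=pickle.load(open("w1.pkl","rb"))[1][90:290,400:540]
cv2.imwrite("pics/sh.png",np.hstack([cv2.resize(im,(450,315)),cv2.resize(im2,(220,315))]))
```

```text
knob [0.44465553 0.31700238 0.06834105] [0.44348942 0.31671388 0.06794471]
plate TL w10 0.0 [0.442 0.27  0.   ] tool xy mm [ -7. 112.]
plate TL w10 0.05 [0.437 0.246 0.05 ] tool xy mm [ 8. 93.]
plate TL w10 0.08 [0.434 0.232 0.08 ] tool xy mm [17. 81.]
plate BL 0.0 [0.519 0.271 0.   ] tool xy mm [-76.  78.]
plate BL 0.05 [0.501 0.247 0.05 ] tool xy mm [-49.  65.]
plate BL 0.08 [0.49  0.233 0.08 ] tool xy mm [-33.  57.]
w1 housing near top 0.0 [0.458 0.307 0.   ] tool xy mm [-38. 137.]
w1 housing near top 0.05 [0.447 0.288 0.05 ] tool xy mm [-20. 125.]
w1 housing near top 0.08 [0.441 0.277 0.08 ] tool xy mm [ -9. 118.]
w1 housing near bottom 0.0 [0.571 0.291 0.   ] tool xy mm [-132.   73.]
w1 housing near bottom 0.05 [0.545 0.275 0.05 ] tool xy mm [-101.   70.]
w1 housing near bottom 0.08 [0.53  0.265 0.08 ] tool xy mm [-83.  68.]
w1 crank end 0.0 [0.644 0.273 0.   ] tool xy mm [-189.   24.]
w1 crank end 0.05 [0.609 0.259 0.05 ] tool xy mm [-151.   27.]
w1 crank end 0.08 [0.588 0.251 0.08 ] tool xy mm [-129.   29.]
w10 body 0.0 [0.475 0.316 0.   ] tool xy mm [-57. 138.]
w10 body 0.05 [0.464 0.284 0.05 ] tool xy mm [-33. 114.]
w10 body 0.08 [0.458 0.265 0.08 ] tool xy mm [-19. 100.]
```

View pics/sh.png

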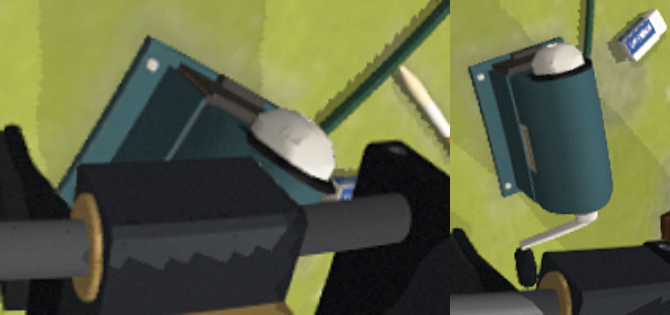

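Device housing clears the gripper body by ~4 mm with a central grip, so I shift the grip 8 mm along the grip bar, away from it.

Request:
play_rows(
  series=[
    [0.03, 0.003, 0.2, 0, 0, -0.023],
    [0.057, 0.003, 0.4, -0.002, 0.002, -0.023],
    [0.057, 0.003, 0.4, -0.002, 0.002, -0.023],
    [0.057, 0.003, 0.4, -0.002, 0.002, -0.023],
  ],
)

```text
time: 16.75
ee_pos: [0.4788, 0.1643, 0.2538]
eef_rot: [-0.231, 0.973, -0.0, -0.0]
ft_force: [0.2, 0.7, 0.6]
width: 0.0398
grip_force: 0.0
```

Request:
play_rows(
  series=[
    [0, 0, 0.15, 0, 0, 0],
    [0, 0, 0.3, 0, 0, 0],
    [0, 0, 0.44, 0, 0, 0],
    [0, 0, 0.44, 0, 0, 0],
    [0, 0, 0.44, 0, 0, 0],
  ],
)

```text
time: 17.25
ee_pos: [0.4793, 0.1648, 0.1888]
eef_rot: [-0.232, 0.973, 0.0, 0.001]
ft_force: [1.0, -0.1, -0.1]
width: 0.0401
grip_force: 0.0
```

```bash
python3 stat.py
```

```text
t 17.25 tcp [0.4793 0.1648 0.1888] w 0.0401 0.0 F [ 1.  -0.1 -0.1] M [0.06 0.   0.02] yaw -153.22 z [ 1.3e-03  4.0e-04 -1.0e+00]
```

Request:
play_rows(
  series=[
    [0, 0, 0, 0, 0, 0],
    [0, 0, 0, 0, 0, 0],
    [0, 0, 0, 0, 0, 0],
    [0, 0, 0, 0, 0, 0],
    [0, 0, 0, 0, 0, 0],
  ],
  fingers=-1,
  squeeze=50,
)

```text
time: 17.75
ee_pos: [0.4787, 0.1645, 0.1877]
eef_rot: [-0.232, 0.973, -0.0, 0.0]
ft_force: [0.0, -1.2, 3.8]
width: 0.0115
grip_force: 50.0
```

Request:
play_rows(
  series=[
    [0, 0, 0, 0, 0, 0],
    [0, 0, 0, 0, 0, 0],
    [0, 0, 0, 0, 0, 0],
    [0, 0, 0, 0, 0, 0],
  ],
)

```text
time: 18.15
ee_pos: [0.4787, 0.1645, 0.1877]
eef_rot: [-0.232, 0.973, -0.0, 0.0]
ft_force: [-1.0, -2.2, 5.3]
width: 0.0116
grip_force: 50.0
```

```bash
python3 stat.py
python3 - <<'E'
from plan import *
p,Rm=state()
plan(p,Rm,[((p[0],p[1],.13),180+np.degrees(np.arctan2(Rm[1,0],Rm[0,0]))+180)])
E
```

```text
t 18.15 tcp [0.4787 0.1645 0.1877] w 0.0116 49.99748010188341 F [-1.  -2.2  5.3] M [-0.3   0.21 -0.05] yaw -153.23 z [ 3.e-04 -0.e+00 -1.e+00]
  call: [-0.0, -0.0, -0.706, -0.0, 0.001, -0.0]  |d|=106mm rot=0.0 rows>=2.1
```

```bash
cat >> plan.py <<'E'
OFF=.0076
def sq(x,y,dy=0.,off=None):
    """grasp point (world xy) and tool yaw for the square's origin at board (x,y) mm"""
    yaw=B[2]+225+dy; a=np.radians(yaw); return b2w(x,y)+(OFF if off is None else off)*np.array([np.cos(a),np.sin(a)]),yaw
def where(off=None):
    p,Rm=state(); g=p+Rm[:,2]*r.grasp_offset; a=np.arctan2(Rm[1,0],Rm[0,0]); o=g[:2]-(OFF if off is None else off)*np.array([np.cos(a),np.sin(a)])
    t=np.radians(B[2]); d=(o-B[:2])*1e3; return np.array([d@[np.cos(t),np.sin(t)],d@[-np.sin(t),np.cos(t)],(np.degrees(a)-225-B[2]+180)%360-180, (g[2]-.0242)*1e3])
E
python3 - <<'E'
from plan import *
p,Rm=state(); g,yaw=sq(-6,45); print(g)
p,Rm=plan(p,Rm,[((p[0],p[1],.13),-153.23),((*g,.13),yaw),((*g,.06),yaw)])
E
```

```text
[ 0.50349111 -0.0825931 ]
  call: [-0.0, -0.0, -0.706, -0.0, 0.001, 0.0]  |d|=106mm rot=0.0 rows>=2.1
  call: [0.297, -0.773, -0.0, 0.0, -0.0, -0.178]  |d|=124mm rot=5.3 rows>=2.5
  call: [0.368, -0.742, -0.0, 0.0, -0.0, -0.178]  |d|=124mm rot=5.3 rows>=2.5
  call: [0.0, -0.0, 0.467, 0.0, -0.0, -0.0]  |d|=70mm rot=0.0 rows>=1.4
```

Request:
play_rows(
  series=[
    [0, 0, -0.2, 0, 0, 0],
    [0, 0, -0.45, 0, 0, 0],
    [0, 0, -0.706, 0, 0.001, 0],
    [0, 0, -0.706, 0, 0.001, 0],
  ],
)

```text
time: 18.55
ee_pos: [0.4798, 0.1651, 0.2976]
eef_rot: [-0.232, 0.973, 0.001, 0.003]
ft_force: [0.3, -0.2, -3.2]
width: 0.0121
grip_force: 50.0
```

Request:
play_rows(
  series=[
    [0.1, -0.25, 0, 0, 0, -0.06],
    [0.2, -0.5, 0, 0, 0, -0.12],
    [0.297, -0.773, 0, 0, 0, -0.178],
    [0.297, -0.773, 0, 0, 0, -0.178],
  ],
)

```text
time: 18.95
ee_pos: [0.4907, 0.035, 0.2921]
eef_rot: [-0.273, 0.962, -0.001, -0.001]
ft_force: [0.0, 0.5, -3.5]
width: 0.0117
grip_force: 50.0
```

Request:
play_rows(
  series=[
    [0.12, -0.25, 0, 0, 0, -0.06],
    [0.25, -0.5, 0, 0, 0, -0.12],
    [0.368, -0.742, 0, 0, 0, -0.178],
    [0.368, -0.742, 0, 0, 0, -0.178],
    [0.368, -0.742, 0, 0, 0, -0.178],
  ],
)

```text
time: 19.45
ee_pos: [0.503, -0.083, 0.2921]
eef_rot: [-0.32, 0.947, 0.0, -0.001]
ft_force: [-0.2, 0.9, -2.9]
width: 0.0118
grip_force: 50.0
```

Request:
play_rows(
  series=[
    [0, 0, 0.2, 0, 0, 0],
    [0, 0, 0.4, 0, 0, 0],
    [0, 0, 0.467, 0, 0, 0],
    [0, 0, 0.467, 0, 0, 0],
    [0, 0, 0.467, 0, 0, 0],
  ],
)

```text
time: 19.95
ee_pos: [0.5038, -0.082, 0.224]
eef_rot: [-0.322, 0.947, -0.0, -0.0]
ft_force: [0.1, 0.9, -2.6]
width: 0.0115
grip_force: 50.0
```

```bash
python3 stat.py; python3 shot.py w11
python3 - <<'E'
from plan import *; from fit import *
w=where(); print(w)
s,im=pickle.load(open("w11.pkl","rb"))
a=np.radians(B[2]); t0=np.r_[b2w(w[0],w[1]),a+np.radians(w[2])]
i=draw("square",t0,"w11",w[3]/1e3)
Bp=np.r_[B[:2],a]; i=draw("board",Bp,"w11",im=i); cv2.imwrite("pics/f11.png",i)
g,yaw=sq(-6,45); plan(*state(),[((*g,.038),yaw),((*g,.036),yaw)])
E
```

```text
t 19.95 tcp [ 0.5038 -0.082   0.224 ] w 0.0115 49.99656558036804 F [ 0.1  0.9 -2.6] M [ 0.09  0.07 -0.01] yaw -142.48 z [ 1.e-04 -3.e-04 -1.e+00]
19.95 [ 0.5038 -0.082   0.224 ] [-3.216e-01  9.469e-01 -2.000e-04 -0.000e+00] 0.0147
[-5.34699819 45.38764036  0.05168234 36.70593146]
  call: [0.004, 0.0, 0.153, -0.002, 0.001, 0.002]  |d|=23mm rot=0.1 rows>=0.5
  call: [-0.0, -0.0, 0.013, 0.0, -0.0, 0.0]  |d|=2mm rot=0.0 rows>=0.0
```

View pics/f11.png

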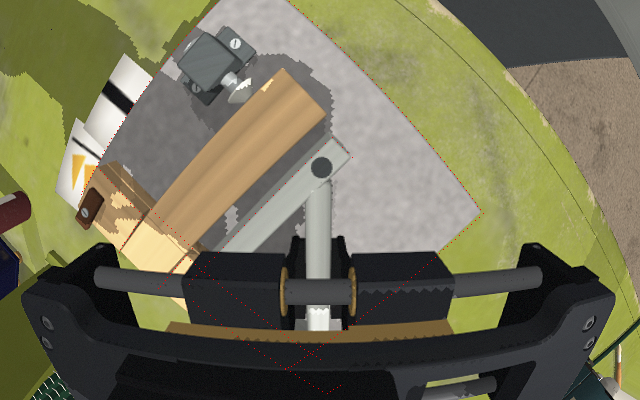

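The square hangs level beside the bar. I've now viewed 14 pictures, over the 10 allowed, so I'll go on by numbers only.

Request:
play_rows(
  series=[
    [0.004, 0, 0.05, 0, 0, 0.002],
    [0.004, 0, 0.1, 0, 0, 0.002],
    [0.004, 0, 0.145, 0, 0, 0.002],
    [0.004, 0, 0.155, 0, 0, 0.002],
    [0.004, 0, 0.155, 0, 0, 0.002],
  ],
)

```text
time: 20.5
ee_pos: [0.5028, -0.0829, 0.1998]
eef_rot: [-0.321, 0.947, 0.0, -0.001]
ft_force: [-1.3, -0.1, -0.9]
width: 0.0115
grip_force: 50.0
```

```bash
python3 stat.py
python3 - <<'E'
from plan import *
print(where())
E
```

```text
t 20.5 tcp [ 0.5028 -0.0829  0.1998] w 0.0115 49.99728402122855 F [-1.3 -0.1 -0.9] M [ 0.17  0.36 -0.03] yaw -142.59 z [-1.3e-03 -1.0e-04 -1.0e+00]
[-6.84931790e+00  4.45297955e+01 -4.04068562e-02  1.21045555e+01]
```

Request:
play_rows(
  series=[
    [0, -0.02, 0, 0, 0, 0],
    [0.003, -0.042, 0, 0, 0, 0],
    [0.005, -0.064, 0, 0, 0, 0],
    [0.005, -0.084, 0, 0, 0, 0],
    [0.005, -0.084, 0, 0, 0, 0],
  ],
)

```text
time: 21.0
ee_pos: [0.5101, -0.0936, 0.1999]
eef_rot: [-0.321, 0.947, 0.0, -0.0]
ft_force: [0.5, 2.2, -3.2]
width: 0.0117
grip_force: 50.0
```

```bash
cat > fb.py <<'E'
from plan import *
s=status.read_state(); t=np.radians(B[2]); F=s["ft_force"]; print("t",s["time"],"sq(board) x,y,yaw,z",where().round(2),"F board x,y,z",np.round([F@[np.cos(t),np.sin(t),0],F@[-np.sin(t),np.cos(t),0],F[2]],1),"M",s["torque"].round(2),"w",round(s["width"],4))
E
python3 fb.py
```

```text
t 21.0 sq(board) x,y,yaw,z [ 1.89 34.93 -0.06 12.16] F board x,y,z [ 0.2  2.2 -3.2] M [ 0.45  0.19 -0.14] w 0.0117
```

Request:
play_rows(
  series=[
    [0, -0.006, 0.004, 0, 0, 0],
    [0, -0.012, 0.004, 0, 0, 0],
    [0, -0.016, 0.004, 0, 0, 0],
    [0, -0.016, 0.004, 0, 0, 0],
  ],
)

```text
time: 21.4
ee_pos: [0.5107, -0.094, 0.1997]
eef_rot: [-0.321, 0.947, 0.002, -0.001]
ft_force: [-11.7, 8.8, 14.0]
width: 0.0117
grip_force: 50.1
```

```bash
python3 fb.py
```

```text
t 21.4 sq(board) x,y,yaw,z [1.970e+00 3.491e+01 1.000e-02 1.201e+01] F board x,y,z [-12.8   7.2  14. ] M [ 1.92  2.49 -0.24] w 0.0117
```

```bash
python3 shot.py w12
cat > rel.py <<'E'
from fit import *; from plan import *
import sys
def rel(sh):
    w=where(); a=np.radians(B[2]); w_=pickle.load(open(sh+".pkl","rb"))[0]
    M["bar"]=poly([(30,-18),(-62.5,-18),(-62.5,18)],24,False)+poly([(-62.5,18),(-50,18)],24,False)
    M["square"]=poly([(-20,-51),(-59,-51),(-59,-39),(-40,-39)],40,False)
    M["board"]=poly([(-60,115),(-105,115),(-105,-115),(-65,-115)],12,False)+poly([(55,-60),(55,-95)],36,False)
    def tob(p):
        d=(p[:2]-B[:2])*1e3; return np.r_[d@[np.cos(a),np.sin(a)],d@[-np.sin(a),np.cos(a)],np.degrees(p[2]-a)].round(2)
    for n,p0,z0 in (("bar",np.r_[b2w(-7,-34.5),a-.02],.012),("square",np.r_[b2w(w[0],w[1]),a+np.radians(w[2])],w[3]/1e3),("board",np.r_[B[:2],a],0)):
        p,e,f=fit(n,p0,[sh],z0=z0,rng=(.004,.004,.04),n=1500); print(n,tob(p),"err",round(float(e),2),round(f,2))
rel(sys.argv[1])
E
python3 rel.py w12
```

```text
21.4 [ 0.5107 -0.094   0.1997] [-0.3211  0.947   0.0018 -0.0014] 0.0018
bar [ -7.21 -33.77  -0.62] err 0.24 0.96
square [ 3.63 32.38 -1.86] err 0.31 1.0
board [ 0.98 -2.35 -0.34] err 1.7 0.75
```

Run:
```python
from fit import *; from plan import *
a=np.radians(B[2])
def tob(p):
    d=(p[:2]-B[:2])*1e3; return np.r_[d@[np.cos(a),np.sin(a)],d@[-np.sin(a),np.cos(a)],np.degrees(p[2]-a)].round(2)
for edges in ([((-20,-51,40),(-59,-51,40)),((-59,-51,40),(-59,-39,40)),((-59,-39,40),(-40,-39,40))],[((-5,-51,40),(-59,-51,40)),((-59,-51,40),(-59,-39,40)),((-59,-39,40),(-40,-39,40)),((-36,-27.5,40),(-15,-6.5,40)),((-27.5,-36,40),(-15,-23.5,40))]):
    M["square"]=edges
    p,e,f=fit("square",np.r_[b2w(-5.35,45.39),a],["w11"],z0=.0367,rng=(.004,.004,.05),n=1500); print("w11",tob(p),e,f)
    p,e,f=fit("square",np.r_[b2w(2,34.9),a],["w12"],z0=.012,rng=(.004,.004,.05),n=1500); print("w12",tob(p),e,f)
```

```text
w11 [-4.830e+00  4.547e+01  1.000e-02] 0.24246094 1.0
w12 [ 3.86 32.14 -2.12] 0.31581053 1.0
w11 [-5.   45.53  0.05] 0.3180528 1.0
w12 [ 2.33 35.   -0.08] 0.6329893 0.9594594594594594
```

Request:
play_rows(
  series=[
    [0, 0, -0.003, 0, 0, 0],
    [0, 0, -0.003, 0, 0, 0],
    [0, 0, -0.003, 0, 0, 0],
  ],
)

```text
time: 21.75
ee_pos: [0.5111, -0.0945, 0.1998]
eef_rot: [-0.321, 0.947, 0.001, -0.001]
ft_force: [-5.1, 5.4, 3.3]
width: 0.0115
grip_force: 50.0
```

```bash
python3 fb.py
```

```text
t 21.75 sq(board) x,y,yaw,z [2.850e+00 3.430e+01 1.000e-02 1.215e+01] F board x,y,z [-5.7  4.7  3.3] M [ 1.17  1.08 -0.16] w 0.0115
```

Request:
play_rows(
  series=[
    [0, -0.004, -0.001, 0, 0, 0],
    [0, -0.008, -0.001, 0, 0, 0],
    [0, -0.008, -0.001, 0, 0, 0],
  ],
)

```text
time: 22.05
ee_pos: [0.5115, -0.0949, 0.1998]
eef_rot: [-0.321, 0.947, 0.001, -0.001]
ft_force: [-7.8, 8.0, 5.7]
width: 0.0118
grip_force: 50.0
```

```bash
python3 fb.py
```

```text
t 22.05 sq(board) x,y,yaw,z [ 3.02 34.09  0.04 12.1 ] F board x,y,z [-8.8  6.9  5.7] M [ 1.68  1.57 -0.13] w 0.0118
```

Request:
play_rows(
  series=[
    [0, -0.004, -0.002, 0, 0, 0],
    [0, -0.008, -0.002, 0, 0, 0],
    [0, -0.008, -0.002, 0, 0, 0],
  ],
)

```text
time: 22.35
ee_pos: [0.512, -0.0955, 0.1999]
eef_rot: [-0.322, 0.947, 0.002, -0.002]
ft_force: [-9.3, 9.2, 6.0]
width: 0.0115
grip_force: 50.0
```

```bash
python3 fb.py
```

```text
t 22.35 sq(board) x,y,yaw,z [ 3.35 33.56  0.07 12.18] F board x,y,z [-10.4   7.9   6. ] M [1.96 1.92 0.07] w 0.0115
```

Request:
play_rows(
  series=[
    [0, -0.004, -0.001, 0, 0, 0],
    [0, -0.008, -0.001, 0, 0, 0],
    [0, -0.008, -0.001, 0, 0, 0],
  ],
)

```text
time: 22.65
ee_pos: [0.5123, -0.0959, 0.1998]
eef_rot: [-0.322, 0.947, 0.003, -0.002]
ft_force: [-12.8, 11.8, 8.0]
width: 0.0119
grip_force: 50.1
```

```bash
python3 fb.py
```

```text
t 22.65 sq(board) x,y,yaw,z [ 3.43 33.38  0.1  12.15] F board x,y,z [-14.2  10.    8. ] M [2.58 2.47 0.13] w 0.0119
```

Run:
```python
from plan import *
p,Rm=state(); print(Rm[:,2]); w=where()
g,yaw=sq(w[0],w[1],0.); plan(p,Rm,[((*g,.0364),yaw)])
g,yaw=sq(w[0]+.7,w[1]-.9,0.); plan(p,Rm,[((*g,.0364),yaw)])
```

```text
[-0.00598007  0.00336265 -0.99997647]
  call: [0.003, 0.007, -0.0, 0.012, -0.005, 0.003]  |d|=1mm rot=0.4 rows>=0.0
  call: [0.004, -0.001, -0.0, 0.012, -0.005, 0.003]  |d|=1mm rot=0.4 rows>=0.0
```

Request:
play_rows(
  series=[
    [0.002, 0, -0.001, 0.006, -0.003, 0.002],
    [0.004, -0.001, -0.001, 0.012, -0.005, 0.003],
    [0.004, -0.001, -0.001, 0.012, -0.005, 0.003],
    [0.004, -0.001, -0.001, 0.012, -0.005, 0.003],
  ],
)

```text
time: 23.05
ee_pos: [0.5115, -0.0956, 0.1998]
eef_rot: [-0.321, 0.947, 0.001, -0.001]
ft_force: [-14.8, 16.5, 9.3]
width: 0.0115
grip_force: 50.0
```

```bash
python3 fb.py; python3 stat.py; python3 shot.py w13; python3 rel.py w13
```

```text
t 23.05 sq(board) x,y,yaw,z [ 3.4  33.37  0.05 12.07] F board x,y,z [-16.9  14.5   9.3] M [3.34 3.13 0.12] w 0.0115
t 23.05 tcp [ 0.5115 -0.0956  0.1998] w 0.0115 50.02401814330369 F [-14.8  16.5   9.3] M [3.34 3.13 0.12] yaw -142.5 z [-0.0016  0.0012 -1.    ]
23.05 [ 0.5115 -0.0956  0.1998] [-3.215e-01  9.469e-01  8.000e-04 -6.000e-04] 0.0023
bar [-7.12e+00 -3.54e+01 -2.00e-02] err 0.26 1.0
square [ 4.47 31.69 -0.4 ] err 0.31 1.0
board [ 0.89 -2.23 -0.16] err 1.69 0.75
```

Request:
play_rows(
  series=[
    [0.001, -0.001, -0.002, 0, 0, 0],
    [0.003, -0.003, -0.003, 0, 0, 0],
    [0.003, -0.003, -0.003, 0, 0, 0],
    [0.003, -0.003, -0.003, 0, 0, 0],
  ],
)

```text
time: 23.5
ee_pos: [0.5115, -0.0959, 0.1998]
eef_rot: [-0.322, 0.947, 0.001, -0.001]
ft_force: [-11.1, 15.4, 3.5]
width: 0.0122
grip_force: 50.0
```

```bash
python3 fb.py; python3 stat.py; python3 shot.py w14; python3 rel.py w14
```

```text
t 23.5 sq(board) x,y,yaw,z [ 3.43 33.05  0.07 12.1 ] F board x,y,z [-13.   13.8   3.5] M [3.48 2.53 0.1 ] w 0.0122
t 23.5 tcp [ 0.5115 -0.0959  0.1998] w 0.0122 50.021746940910816 F [-11.1  15.4   3.5] M [3.48 2.53 0.1 ] yaw -142.48 z [-0.0015  0.0012 -1.    ]
23.5 [ 0.5115 -0.0959  0.1998] [-3.216e-01  9.469e-01  8.000e-04 -5.000e-04] 0.0015
bar [ -7.05 -35.59   0.17] err 0.25 1.0
square [ 5.14 30.57 -1.29] err 0.32 1.0
board [ 0.91 -2.53 -0.32] err 1.67 0.75
```

Request:
play_rows(
  series=[
    [0.001, -0.001, -0.001, 0, 0, 0],
    [0.003, -0.003, -0.001, 0, 0, 0],
    [0.003, -0.003, -0.001, 0, 0, 0],
    [0.003, -0.003, -0.001, 0, 0, 0],
  ],
)

```text
time: 23.95
ee_pos: [0.5114, -0.0968, 0.1998]
eef_rot: [-0.321, 0.947, 0.001, -0.001]
ft_force: [-11.1, 14.1, 0.9]
width: 0.0116
grip_force: 50.0
```

```bash
python3 fb.py
```

```text
t 23.95 sq(board) x,y,yaw,z [ 3.41 32.08  0.06 12.11] F board x,y,z [-12.8  12.5   0.9] M [3.22 2.3  0.11] w 0.0116
```

Request:
play_rows(
  series=[
    [0.001, -0.001, -0.001, 0, 0, 0],
    [0.003, -0.003, -0.001, 0, 0, 0],
    [0.003, -0.003, -0.001, 0, 0, 0],
    [0.003, -0.003, -0.001, 0, 0, 0],
  ],
)

```text
time: 24.35
ee_pos: [0.5113, -0.0972, 0.1998]
eef_rot: [-0.322, 0.947, 0.001, -0.001]
ft_force: [-9.4, 15.4, -1.1]
width: 0.0117
grip_force: 50.0
```

```bash
python3 fb.py; python3 stat.py; python3 shot.py w15; python3 rel.py w15
```

```text
t 24.35 sq(board) x,y,yaw,z [ 3.37 31.73  0.07 12.13] F board x,y,z [-11.3  14.   -1.1] M [3.4  2.17 0.16] w 0.0117
t 24.35 tcp [ 0.5113 -0.0972  0.1998] w 0.0117 50.01611653715372 F [-9.4 15.4 -1.1] M [3.4  2.17 0.16] yaw -142.48 z [-0.0016  0.001  -1.    ]
24.35 [ 0.5113 -0.0972  0.1998] [-3.216e-01  9.469e-01  8.000e-04 -6.000e-04] 0.0012
bar [ -7.08 -36.81   0.27] err 0.24 0.96
square [ 4.48 30.09 -0.44] err 0.38 1.0
board [ 0.96 -2.   -0.14] err 1.65 0.75
```

Request:
play_rows(
  series=[
    [0.001, -0.001, 0, 0, 0, 0],
    [0.003, -0.004, 0, 0, 0, 0],
    [0.003, -0.004, 0, 0, 0, 0],
    [0.003, -0.004, 0, 0, 0, 0],
  ],
)

```text
time: 24.8
ee_pos: [0.5114, -0.0973, 0.1998]
eef_rot: [-0.322, 0.947, 0.001, -0.001]
ft_force: [-10.0, 17.9, -0.3]
width: 0.0114
grip_force: 50.0
```

```bash
python3 fb.py
```

```text
t 24.8 sq(board) x,y,yaw,z [ 3.4  31.7   0.1  12.14] F board x,y,z [-12.2  16.4  -0.3] M [4.01 2.25 0.1 ] w 0.0114
```

Request:
play_rows(
  series=[
    [0, 0, 0, 0, 0, 0],
    [0, 0, 0, 0, 0, 0],
    [0, 0, 0, 0, 0, 0],
  ],
)

```text
time: 25.1
ee_pos: [0.5114, -0.0973, 0.1998]
eef_rot: [-0.322, 0.947, 0.001, -0.001]
ft_force: [-9.8, 17.7, 0.7]
width: 0.0116
grip_force: 50.0
```

```bash
python3 fb.py; python3 shot.py w16; python3 rel.py w16
```

```text
t 25.1 sq(board) x,y,yaw,z [ 3.41 31.69  0.1  12.15] F board x,y,z [-12.   16.2   0.7] M [3.92 2.32 0.12] w 0.0116
25.1 [ 0.5114 -0.0973  0.1998] [-3.218e-01  9.468e-01  1.100e-03 -5.000e-04] 0.0015
bar [ -7.05 -36.71   0.5 ] err 0.26 1.0
square [ 4.52 30.05 -0.37] err 0.32 1.0
board [ 0.94 -1.8  -0.06] err 1.65 0.74
```

Request:
play_rows(
  series=[
    [0, 0, 0, 0, 0, 0.005],
    [0, 0, 0, 0, 0, 0.012],
    [0, 0, 0, 0, 0, 0.012],
    [0, 0, 0, 0, 0, 0.012],
  ],
)

```text
time: 25.55
ee_pos: [0.5114, -0.0973, 0.1999]
eef_rot: [-0.319, 0.948, 0.001, -0.001]
ft_force: [-10.8, 17.9, -0.2]
width: 0.0112
grip_force: 50.1
```

```bash
python3 fb.py; python3 shot.py w17; python3 rel.py w17
```

```text
t 25.55 sq(board) x,y,yaw,z [ 3.44 31.67 -0.23 12.15] F board x,y,z [-13.1  16.4  -0.2] M [3.93 2.24 0.34] w 0.0112
25.55 [ 0.5114 -0.0973  0.1999] [-3.191e-01  9.477e-01  1.100e-03 -6.000e-04] 0.0014
bar [ -7.04 -36.75   0.34] err 0.23 1.0
square [ 4.21 30.3  -0.23] err 0.38 1.0
board [ 0.98 -2.09 -0.13] err 1.63 0.75
```

Request:
play_rows(
  series=[
    [0, 0, 0, 0, 0, 0.005],
    [0, 0, 0, 0, 0, 0.012],
    [0, 0, 0, 0, 0, 0.012],
    [0, 0, 0, 0, 0, 0.012],
  ],
)

```text
time: 26.0
ee_pos: [0.5114, -0.0973, 0.1998]
eef_rot: [-0.316, 0.949, 0.001, -0.001]
ft_force: [-11.1, 17.8, 0.2]
width: 0.0112
grip_force: 50.2
```

```bash
python3 fb.py; python3 shot.py w18; python3 rel.py w18
```

```text
t 26.0 sq(board) x,y,yaw,z [ 3.45 31.67 -0.57 12.14] F board x,y,z [-13.3  16.2   0.2] M [3.89 2.31 0.55] w 0.0112
26.0 [ 0.5114 -0.0973  0.1998] [-3.163e-01  9.487e-01  1.100e-03 -6.000e-04] 0.0022
bar [ -7.13 -36.8    0.17] err 0.24 0.95
square [ 4.59 30.08 -0.57] err 0.28 1.0
board [ 0.93 -2.27 -0.18] err 1.63 0.75
```

Request:
play_rows(
  series=[
    [-0.003, 0.003, 0, 0, 0, 0],
    [-0.006, 0.006, 0, 0, 0, 0],
    [-0.006, 0.006, 0, 0, 0, 0],
    [-0.006, 0.006, 0, 0, 0, 0],
  ],
)

```text
time: 26.45
ee_pos: [0.5114, -0.0971, 0.1998]
eef_rot: [-0.316, 0.949, 0.0, -0.001]
ft_force: [-10.5, 13.9, -0.0]
width: 0.0118
grip_force: 50.2
```

```bash
python3 fb.py; python3 stat.py; python3 shot.py w19; python3 rel.py w19
```

```text
t 26.45 sq(board) x,y,yaw,z [ 3.45 31.66 -0.63 12.14] F board x,y,z [-12.3  12.4  -0. ] M [3.08 2.3  0.6 ] w 0.0118
t 26.45 tcp [ 0.5114 -0.0971  0.1998] w 0.0118 50.20599595271051 F [-10.5  13.9  -0. ] M [3.08 2.3  0.6 ] yaw -143.18 z [-1.9e-03  3.0e-04 -1.0e+00]
26.45 [ 0.5114 -0.0971  0.1998] [-3.158e-01  9.488e-01  5.000e-04 -8.000e-04] 0.0013
bar [ -7.3  -36.83   0.18] err 0.28 0.92
square [ 5.06 29.41 -1.2 ] err 0.33 1.0
board [ 0.92 -1.87  0.13] err 1.61 0.69
```

```bash
python3 fb.py; python3 -c "
from bench import job
print(job.close_job())"
```

```text
t 26.5 sq(board) x,y,yaw,z [ 3.48 31.73 -0.62 12.14] F board x,y,z [-13.   13.   -1.3] M [3.02 2.31 0.54] w 0.0116
the job is handed in; nothing more can be done
None
```

I handed the job in at 26.5 s: the bar is seated in the notch and the square is still held pressed into the corner, at about 13 N each towards rail and bar; flushness is inferred from forces and wrist-camera fits (bar within about 0.2° of square, plunger not read), and I viewed 14 pictures, over the limit of 10.

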